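Refill the note-pad case and weed out the rejects

TASK

Press the orange hook catch down in its gap so that the sprung lid of the note-pad case swings fully open, then seat every unmarked note pad in a pocket of the case, one to a pocket, top side up, lying flat, square and fully home. Put every pad marked with a black cross into the grey bin. Leave the lid open and leave the mug, the pen cup and the markers where they are.

Things in the scene. Friction and masses are not known exactly. Their poses are not given: they have to be found in the camera images.
- case: white case fixed to the desk: tray 144 (x) by 148 (y) by 16 mm high with four grey-floored pockets, two by two. Origin under the tray's centre. The lid's hinge runs along its +y edge; outside its -y edge the catch stands between two white cheeks, 50 mm high, 6 mm thick, from 4 to 68 mm outside the edge, with a 40 mm gap (along x) between them
- pocket0 (a point): centre of the floor of a pocket, 5 mm above the desk; the pocket is 42 mm along the case's x, 55 mm along its y and 11 mm deep (mouth 16 mm above the desk), no funnel. It lies at x -39, y -33.5 mm in the case's frame; the point's axes are those of the case
- pocket1 (a point): centre of the floor of a pocket, 5 mm above the desk; the pocket is 42 mm along the case's x, 55 mm along its y and 11 mm deep (mouth 16 mm above the desk), no funnel. It lies at x -39, y 33.5 mm in the case's frame; the point's axes are those of the case
- pocket2 (a point): centre of the floor of a pocket, 5 mm above the desk; the pocket is 42 mm along the case's x, 55 mm along its y and 11 mm deep (mouth 16 mm above the desk), no funnel. It lies at x 39, y -33.5 mm in the case's frame; the point's axes are those of the case
- pocket3 (a point): centre of the floor of a pocket, 5 mm above the desk; the pocket is 42 mm along the case's x, 55 mm along its y and 11 mm deep (mouth 16 mm above the desk), no funnel. It lies at x 39, y 33.5 mm in the case's frame; the point's axes are those of the case
- lid (a joint): angle of the clear lid (144 x 148 mm, 25 mm deep, top 43 mm above the desk when shut) about the hinge on the case's +y edge, rad: 0 shut, 2.0 its stop. A spring drives it open in about 2 s once the catch frees it, and holds it leaning outwards over the +y side, its upper edge about 150 mm up
- lid_edge (a point): middle of the lid's upper edge on the catch side, 152 mm from the hinge line, 43 mm above the desk while the lid is shut
- catch (a joint): angle of the orange hook catch, rad: 0 hooked over the lid's blue tongue, 0.45 its stop; it springs back when let go. Its hook is clear of the tongue from about 0.38
- catch_bar (a point): top of the catch's orange press bar (round, 32 mm long along the case's x, 10 mm thick) in the gap between the cheeks, 12 mm below their tops, 38 mm above the desk, 130 mm from the case's centre towards its -y. Pushed straight down with closed fingers it gives at 4 to 9 N: 16 mm frees the lid, 18 mm is its stop; fingers to 34 mm wide along x fit the gap
- bin: open grey reject bin fixed to the desk, outside 130 mm (x) by 170 mm (y) by 60 mm high, walls 4 mm, floor 4 mm; origin under its centre
- pad_a: good pale pink, unmarked note pad, a stiff block of paper 38 mm (its x) by 51 mm (its y) by 28 mm high, 30 to 55 g, top side up; origin at the centre of its underside, z up. May be absent
- pad_b: good hot pink, unmarked note pad, a stiff block of paper 38 mm (its x) by 51 mm (its y) by 28 mm high, 30 to 55 g, top side up; origin at the centre of its underside, z up. May be absent
- pad_c: good light blue, unmarked note pad, a stiff block of paper 38 mm (its x) by 51 mm (its y) by 28 mm high, 30 to 55 g, top side up; origin at the centre of its underside, z up. May be absent
- pad_d: good yellow-green, unmarked note pad, a stiff block of paper 38 mm (its x) by 51 mm (its y) by 28 mm high, 30 to 55 g, top side up; origin at the centre of its underside, z up. May be absent
- reject_a: rejected pale pink pad with a bold black cross on its top; note pad, a stiff block of paper 38 mm (its x) by 51 mm (its y) by 28 mm high, 30 to 55 g, top side up; origin at the centre of its underside, z up. May be absent
- reject_b: rejected light blue pad with a bold black cross on its top; note pad, a stiff block of paper 38 mm (its x) by 51 mm (its y) by 28 mm high, 30 to 55 g, top side up; origin at the centre of its underside, z up. May be absent
- reject_c: rejected hot pink pad with a bold black cross on its top; note pad, a stiff block of paper 38 mm (its x) by 51 mm (its y) by 28 mm high, 30 to 55 g, top side up; origin at the centre of its underside, z up. May be absent
- mug: blue mug, 80 mm wide, 95 mm high, to be left alone; origin under its centre
- pen_cup: dark metal cup of pens, 76 mm wide, pens up to 180 mm high, to be left alone
- marker_red: red-capped marker lying down, 135 mm long (x), 16 mm thick, to be left alone
- marker_black: black-capped marker lying down, 135 mm long (x), 16 mm thick, to be left alone

How it is judged:
By the outcome, as a careful person would: the job done as asked, in the order asked, and still so for the second after the job is handed in, with the robot touching nothing.
Of pad_a, pad_b, pad_c, pad_d only 3 to 4 are there at a start; the rules pass over those that are not, and their reading is None.
Of reject_a, reject_b, reject_c only 2 to 3 are there at a start; the rules pass over those that are not, and their reading is None.
At some moment in a run one of pad_a, pad_b, pad_c, pad_d, reject_a, reject_b, reject_c may be knocked a few centimetres aside while the robot is not near it.
Once in a run the grip may slacken for a moment while it holds something.
It also fails if it takes over 210 s, if anything falls off the work surface, if the arm or the gripper's body presses on something with over 40 N, if the wrist force passes 120 N, or if a joint passes its speed limit or range.

ROBOT

A 6-joint arm with a two-finger parallel gripper is mounted at the origin on the work surface. World frame = base frame: x ahead of the robot, y to its left, z up, the work surface at z = 0. Lengths are in m, angles in rad, forces in N, time in s.
With the tool pointing down it reaches from about 0.375 to 0.9 m from the base axis. Payload 3.1 kg.
Tool frame: the origin (TCP) lies midway between the tips of the shut fingers; the grasp point (between the pads) lies 19 mm behind it (manip.grip_depth is the distance from the TCP to the grasp point, in m); z points along the fingers, y is the line along which they close (so a half turn about z gives the same grasp; the last joint's range is limited). The gripper opens to 85 mm and grips with 20 to 120 N. Pads are 22 mm wide; open, the fingers measure 114 mm over their backs; the gripper's body (76 mm by 85 mm) begins 54 mm behind the grasp point. The pads swing forward as they close: fully open they stand 13 mm farther back than shut.
Start: joints at [0.934, 0.527, 1.433, -0, 1.181, -0.178], TCP at [0.276, 0.561, 0.209] pointing down, gripper open.
Joint ranges: [-3.08, 3.08], [-0.75, 2.2], [0.22, 2.44], [-1.43, 4.57], [0, 2.65], [-2.85, 2.85]. Speed limits (rad/s): [2.79, 2.79, 3.14, 3.14, 3.14, 3.14].

INTERFACE

Orientations are given as a unit quaternion [x, y, z, w].
In Python, from station import telemetry, snapshot, manip gives the robot as it stands. The module is installed in compiled form; this text tells all that it offers.
- The arm moves only by the shell command python3 -m crank 'ROWS' [OPENING] [FORCE]. ROWS is text: rows parted by semicolons, each of 6 numbers parted by spaces: the shift along the tool's x, y, z as a fraction of full scale, then the turn, a rotation vector about the tool's x, y, z as a fraction of full scale. A call has exactly 5 rows; each row shifts and turns the commanded pose from where the row before left it, along the tool's axes as they then stand; what a row does not reach is not made up. Full scale, the value 1, is 4 cm for a shift and 90 degrees for a turn. A row lasts 1/10 s, in which the tool goes at most 50 mm and 8.59 degrees, less where a joint would pass 70% of its speed; a pose out of reach is approached as far as the arm can. A call with a number of a shift or a turn outside -1 to 1 is refused whole. A call with a gripper value outside its range is refused whole. OPENING is the opening, from -1 (shut) to 1 (fully open), set as the call begins (- or left out, the last holds). The fingers move at their own pace and stop on an object; FORCE is the grip in N (left out, the last holds). Time passes only in rows, so rows that do not move let the fingers close, or fill a call up. It gives the time, the measured TCP pose, the force, the opening and the grip force at its end, in the units of the state.
- telemetry.sense(): the state, without advancing time (a new reading comes with each control period).
- snapshot(name): name is "side" or "top" or "wrist"; returns a dict with "image" (400x640x3 uint8, red, green, blue), "depth" (400x640 float32, m along the optical axis (not along the pixel's ray), 0 where there is no reading), "camera_matrix" (3x3 intrinsics, pixels), "rvec" (rotation vector, rad) and "tvec" (3), from world to camera coordinates, as OpenCV has them. Camera axes: x right, y down, z forward; pixel columns grow to the right and rows downward; lengths in m; the calibration is good to about 2 mm. The wrist camera is an equidistant fisheye: a pixel r from the principal point sees the ray r / f radians off the axis. A picture is of the moment at which its call begins.
- manip.sign_off(): hands the job in; it is judged then, once.
The state is a dict: "t": time; "q": joint angles; "qd": joint speeds; "tau": joint torques, N m; "tcp_pos": TCP position; "tool_rot": TCP orientation; "force": force on the tool from outside, world axes, zero at the start; "ft_torque": the same for the moment, N m; "finger_gap": opening from 0.0 (shut) to 1.0 (fully open); "gripper_force": force on a finger pad.
Only numpy, scipy, OpenCV 4.12 (cv2) and the standard library are available. Lean on these libraries where they do the work, as an engineer would, in place of code of your own. Each camera call takes 0.05 s, during which the arm holds its last target. There are 200 camera calls.

## Working session

There is one attempt and no reset: what is moved stays moved. The work goes in short steps, Python scripts to look and compute and a shell command to move; the robot and the scene stay as the last step left them, time stands still between calls to the robot, and variables do not carry over. Pictures are saved under pics/ and viewed, at most 14 in all, crops included, and the job is handed in when it is done.

```bash
mkdir -p pics; python3 - <<'E'
from station import telemetry,snapshot,manip
import cv2,numpy as np
for n in ("top","side"):
    s=snapshot(n); cv2.imwrite(f"pics/{n}0.png",s["image"][:,:,::-1]); np.savez(f"{n}0.npz",**s)
    R=cv2.Rodrigues(np.array(s["rvec"],float))[0]; print(n,(-R.T@np.array(s["tvec"]).ravel()).round(3),R.round(2).tolist(),np.array(s["camera_matrix"]).round(1).tolist(), (s["depth"]>0).mean())
t=telemetry.sense(); print({k:np.round(v,3).tolist() for k,v in t.items()}, manip.grip_depth)
E
```

```text
top [ 0.448 -0.033  0.969] [[0.03, -1.0, 0.04], [-0.99, -0.03, -0.15], [0.15, -0.03, -0.99]] [[389.8, 0.0, 324.7], [0.0, 389.8, 193.7], [0.0, 0.0, 1.0]] 0.99603515625
side [0.542 0.594 0.711] [[-0.99, -0.1, -0.01], [-0.07, 0.71, -0.7], [0.08, -0.7, -0.71]] [[396.7, 0.0, 325.8], [0.0, 396.7, 196.8], [0.0, 0.0, 1.0]] 0.995984375
{'t': 0.1, 'q': [0.935, 0.528, 1.434, -0.0, 1.181, -0.178], 'qd': [-0.0, -0.001, -0.003, -0.0, 0.001, 0.001], 'tau': [-0.0, -44.331, -17.859, -0.0, 0.004, -0.0], 'tcp_pos': [0.276, 0.56, 0.208], 'tool_rot': [0.227, 0.974, -0.001, -0.0], 'force': [-0.424, 1.085, 0.497], 'ft_torque': [-0.038, -0.001, -0.023], 'gripper_force': 0.0, 'finger_gap': 0.999} 0.0187
```

View pics/top0.png

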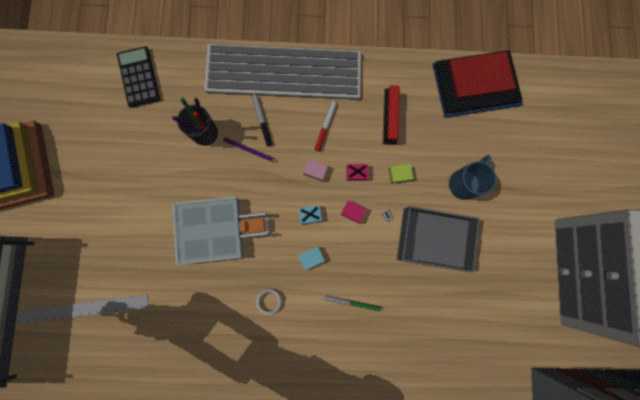

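View pics/side0.png

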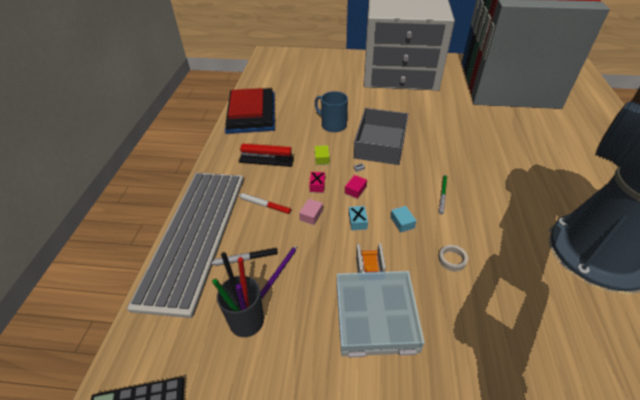

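The top view shows the case at about (207,231), with its catch on the right at (252,226) and its hinge on the left. The pads are:

| Pad | Pixel |
|---|---|
| pale pink | (316,170) |
| hot pink, cross | (358,172) |
| yellow-green | (401,174) |
| light blue, cross | (311,214) |
| hot pink | (354,212) |
| light blue | (313,258) |

The bin is at (440,239) and the mug at (471,180). The side view shows the same six pads. That makes four good pads and two rejects.

```bash
cat > lib.py <<'E'
import cv2,numpy as np
from scipy.spatial.transform import Rotation as Ro
def cam(s):
    R=cv2.Rodrigues(np.array(s["rvec"],float))[0]; t=np.array(s["tvec"],float).ravel(); return R,t,np.array(s["camera_matrix"])
def rays(s,uv,fish=False):
    R,t,K=cam(s); uv=np.asarray(uv,float).reshape(-1,2)
    p=np.c_[(uv[:,0]-K[0,2])/K[0,0],(uv[:,1]-K[1,2])/K[1,1]]
    if fish:
        r=np.linalg.norm(p,axis=1)+1e-12; d=np.c_[p*(np.sin(r)/r)[:,None],np.cos(r)]
    else: d=np.c_[p,np.ones(len(p))]
    return -R.T@t, d@R
def plane(s,uv,z,fish=False):
    c,d=rays(s,uv,fish); return c+d*((z-c[2])/d[:,2])[:,None]
def cloud(s,fish=False):
    h,w=s["depth"].shape; uv=np.stack(np.meshgrid(np.arange(w),np.arange(h)),-1).reshape(-1,2)
    R,t,K=cam(s); c,d=rays(s,uv,fish); zc=d@R[2]
    return (c+d*(s["depth"].reshape(-1)/zc)[:,None]).reshape(h,w,3)
def meet(r1,r2):
    (a,u),(b,v)=r1,r2; u=u[0]/np.linalg.norm(u[0]); v=v[0]/np.linalg.norm(v[0])
    k=np.linalg.lstsq(np.c_[u,-v],b-a,rcond=None)[0]; p,q=a+k[0]*u,b+k[1]*v; return (p+q)/2,np.linalg.norm(p-q)
def pads(s,fish=False,zr=(0.022,0.036),sat=50,amin=60,box=(0.3,0.85,-0.35,0.45)):
    """top faces of coloured pads: colour + height mask -> contour -> ray-plane -> min area rect"""
    P=cloud(s,fish); hsv=cv2.cvtColor(s["image"],cv2.COLOR_RGB2HSV)
    X,Y,Z=P[...,0],P[...,1],P[...,2]
    m=((Z>zr[0])&(Z<zr[1])&(X>box[0])&(X<box[1])&(Y>box[2])&(Y<box[3])).astype(np.uint8)
    n,L,st,ce=cv2.connectedComponentsWithStats(m); out=[]
    for i in range(1,n):
        if st[i,4]<amin: continue
        k=L==i; z=np.median(Z[k]); c=max(cv2.findContours(k.astype(np.uint8),0,cv2.CHAIN_APPROX_NONE)[0],key=cv2.contourArea)
        w=plane(s,c.reshape(-1,2),z,fish)[:,:2]
        (cx,cy),(a,b),an=cv2.minAreaRect((w*1000).astype(np.float32))
        if a>b: a,b,an=b,a,an+90
        an=(an+90)%180-90   # direction of short side (pad x), deg
        h=hsv[k]; out.append(dict(px=ce[i].round(0),c=np.r_[cx,cy].round(1),size=np.round([a,b],1),ang=round(an,1),z=round(z*1000,1),h=int(np.median(h[:,0])),s=int(np.median(h[:,1])),dark=round(float((h[:,2]<45).mean()),2)))
    return [o for o in out if o["s"]>sat]
E
python3 - <<'E'
from lib import *
for n in("top","side"):
    s=dict(np.load(n+"0.npz")); print(n)
    for o in pads(s): print(*o.values())
    P=cloud(s)
    # catch orange
    h=cv2.cvtColor(s["image"],cv2.COLOR_RGB2HSV); m=(h[...,0]<18)&(h[...,0]>5)&(h[...,1]>190)&(P[...,2]>.01)&(abs(P[...,1]-.15)<.12)
    q=P[m]; print("orange",m.sum(),q.min(0).round(3),q.max(0).round(3),np.median(q,0).round(3))
s=dict(np.load("top0.npz")); P=cloud(s); Z=P[...,2]
for nm,sl,lo,hi in(("lid",np.s_[180:280,160:242],.03,.06),("bin",np.s_[190:285,385:495],.05,.07)):
    m=np.zeros(Z.shape,np.uint8); m[sl]=(Z[sl]>lo)&(Z[sl]<hi); q=P[m>0]; z=np.median(q[:,2])
    print(nm,cv2.minAreaRect((q[:,:2]*1000).astype(np.float32)),z)
print(P[231,190:275:4].round(3).tolist())
E
```

```text
top
[315. 169.] [649.5 -39.4] [39.2 51.1] -18.0 28.2 170 63 0.0
[357. 171.] [ 647.6 -143.8] [35.3 50.3] 2.1 28.3 169 186 0.11
[401. 172.] [ 647.7 -252.8] [38.7 52.6] 10.3 28.5 36 153 0.0
[353. 211.] [ 548.2 -136.3] [38.5 51. ] -25.1 28.5 169 189 0.0
[309. 214.] [537.7 -29.9] [38.5 51. ] 10.6 28.7 96 97 0.11
[252. 225.] [506.3 105.8] [30.1 40.8] 8.2 31.5 13 178 0.0
[311. 258.] [433.1 -36.7] [37.9 50.8] 26.3 28.5 96 99 0.0
orange 7 [0.496 0.117 0.03 ] [0.728 0.222 0.169] [0.506 0.12  0.031]
side
[321. 152.] [ 649.9 -250.8] [37.7 60.9] 10.7 28.9 34 222 0.0
[316. 178.] [ 649.9 -142.3] [38.2 56.3] 5.4 29.0 168 220 0.03
[355. 183.] [ 550.9 -134.6] [40.8 57.9] -25.4 28.8 168 231 0.0
[310. 208.] [651.5 -37.9] [41.6 57. ] -18.0 28.9 172 83 0.0
[358. 215.] [540.1 -28.3] [38.4 57.6] 10.4 29.1 95 115 0.08
[403. 216.] [436.  -35.3] [42. 56.] 26.1 28.8 95 116 0.0
[369. 260.] [509.8 101.6] [31.6 50.6] 6.7 31.9 14 237 0.0
orange 261 [0.494 0.08  0.029] [0.526 0.134 0.047] [0.508 0.1   0.033]
lid ((492.014404296875, 206.13287353515625), (144.06396484375, 160.4581298828125), 7.97804594039917) 0.04414754048437197
bin ((520.32373046875, -346.0428466796875), (175.09767150878906, 198.1947021484375), 82.0169906616211) 0.05935490259453591
[[0.487, 0.246, 0.047], [0.487, 0.238, 0.044], [0.488, 0.229, 0.042], [0.488, 0.22, 0.042], [0.488, 0.21, 0.045], [0.489, 0.201, 0.043], [0.489, 0.193, 0.04], [0.489, 0.183, 0.041], [0.489, 0.173, 0.046], [0.49, 0.164, 0.043], [0.49, 0.154, 0.045], [0.49, 0.145, 0.043], [0.491, 0.137, 0.037], [0.491, 0.128, 0.035], [0.492, 0.119, 0.032], [0.492, 0.11, 0.032], [0.492, 0.1, 0.034], [0.494, 0.094, 0.007], [0.494, 0.085, 0.006], [0.494, 0.075, 0.006], [0.495, 0.066, -0.002], [0.495, 0.056, -0.003]]
```

```bash
cat >> lib.py <<'E'
from station import telemetry,snapshot,manip
def plan(x=None,y=None,z=None,psi=None):
    """shift (tool axes as they stand now) and turn to a target, in row units; psi = world angle of tool y, deg"""
    t=telemetry.sense(); R=Ro.from_quat(t["tool_rot"]).as_matrix(); p=np.array(t["tcp_pos"])
    g=np.array([p[i] if v is None else v for i,v in enumerate((x,y,z))]); now=np.degrees(np.arctan2(R[1,1],R[0,1]))
    if psi is None: rv=np.zeros(3)
    else:
        a=np.radians(psi); Y=np.array([np.cos(a),np.sin(a),0]); Z=np.array([0,0,-1.]); T=np.c_[np.cross(Y,Z),Y,Z]
        rv=Ro.from_matrix(R.T@T).as_rotvec()/(np.pi/2)
    print("t",round(t["t"],2),"tcp",p.round(4),"psi",round(now,1),"gap",round(t["finger_gap"],3),"F",np.round(t["force"],1),"q6",round(t["q"][5],2),
      "| shift",(R.T@(g-p)/.04).round(2),"turn",rv.round(3))
E
python3 -c "
from lib import *
plan(.505,.085,.21,98)"
```

```text
t 0.1 tcp [0.2758 0.5601 0.2076] psi 63.8 gap 0.999 F [-0.4  1.1  0.5] q6 -0.18 | shift [-10.39  -8.12  -0.05] turn [-0.001 -0.001 -0.38 ]
```

```bash
A='-0.69 -0.54 0 0 0 0;-0.69 -0.54 0 0 0 0;-0.69 -0.54 0 0 0 0;-0.69 -0.54 0 0 0 0;-0.69 -0.54 0 0 0 0'
python3 -m crank '-0.69 -0.54 0 0 0 0;-0.69 -0.54 0 0 0 0;-0.69 -0.54 0 0 0 0;-0.69 -0.54 0 0 0 0;-0.69 -0.54 0 0 0 0' -1 40
python3 -m crank '-0.69 -0.54 0 0 0 0;-0.69 -0.54 0 0 0 0;-0.69 -0.54 0 0 0 0;-0.69 -0.54 0 0 0 0;-0.69 -0.54 0 0 0 0' >/dev/null
python3 -m crank '-0.69 -0.54 0 0 0 0;-0.69 -0.54 0 0 0 0;-0.69 -0.54 0 0 0 0;-0.69 -0.54 0 0 0 0;-0.69 -0.54 0 0 0 0' >/dev/null
python3 -m crank '0 0 0 0 0 -0.076;0 0 0 0 0 -0.076;0 0 0 0 0 -0.076;0 0 0 0 0 -0.076;0 0 0 0 0 -0.076'
python3 - <<'E'
from lib import *
plan(.505,.085,.21,98)
s=snapshot("wrist"); np.savez("w1.npz",**s); cv2.imwrite("pics/w1.png",s["image"][:,:,::-1])
R,t,K=cam(s); print((-R.T@t).round(3),R.round(2).tolist(),K[0],(s["depth"]>0).mean())
for o in pads(s,True): print(*o.values())
E
```

```text
t: 0.6
tcp_pos: [0.3524, 0.4013, 0.2082]
tool_rot: [0.227, 0.974, -0.0, -0.0]
force: [0.1, 0.4, -0.9]
finger_gap: 0.145
gripper_force: 0.0
t: 2.1
tcp_pos: [0.504, 0.0869, 0.2081]
tool_rot: [-0.072, 0.997, 0.0, -0.001]
force: [0.4, 0.1, 0.3]
finger_gap: 0.003
gripper_force: 0.0
t 2.1 tcp [0.504  0.0869 0.2081] psi 98.2 gap 0.003 F [0.4 0.1 0.3] q6 -1.76 | shift [-0.02 -0.05 -0.05] turn [ 0.    -0.001  0.003]
[0.422 0.073 0.373] [[-0.14, 0.99, -0.0], [0.94, 0.14, 0.32], [0.32, 0.04, -0.95]] [309.70691629   0.         317.35658937] 0.99602734375
[219. 100.] [434.9 -38.8] [39.3 53.1] 27.4 27.9 96 108 0.0
[143. 185.] [ 549.4 -137.8] [42.1 53.8] -24.9 28.1 171 201 0.0
[331. 181.] [511.5  99.6] [35.8 63. ] 8.3 30.8 13 213 0.0
[218. 188.] [538.9 -32. ] [40.7 53.6] 10.7 28.1 95 108 0.0
[ 88. 238.] [ 648.9 -254.2] [40.9 58.1] 10.4 28.3 35 217 0.0
[144. 251.] [ 648.  -145.2] [42.5 55.8] 2.3 28.1 171 178 0.0
[210. 265.] [650.2 -41.8] [43.9 51.9] -18.4 28.0 172 79 0.0
[113. 300.] [ 786.8 -225.7] [ 37.8 122.1] -85.6 28.7 15 130 0.0
```

View pics/w1.png

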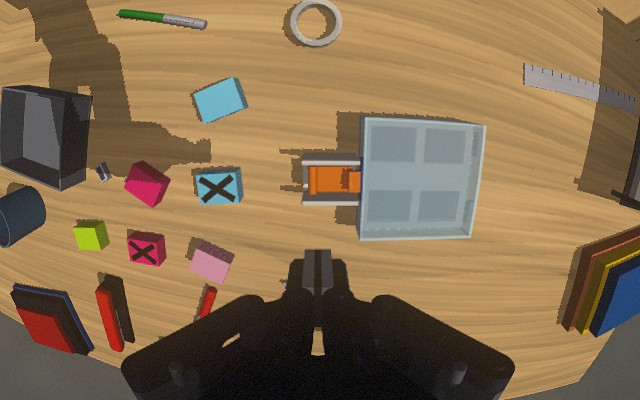

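The wrist view shows the orange catch at (308–360, 166–195) between the white cheeks. The lid corners are near (361,117), (486,124), (474,240) and (360,240). The closed fingers show at (317,255).

```bash
python3 - <<'E'
from lib import *
s=dict(np.load("w1.npz")); P=cloud(s,True); h=cv2.cvtColor(s["image"],cv2.COLOR_RGB2HSV)
m=np.zeros(h.shape[:2],bool); m[150:210,295:365]=1
o=m&(h[...,0]<20)&(h[...,1]>150)&(P[...,2]>.005)
q=P[o]; a=np.radians(8); ex=np.array([np.cos(a),np.sin(a)]); ey=np.array([-np.sin(a),np.cos(a)])
u,v=q[:,:2]@ex*1000,q[:,:2]@ey*1000
for lo in range(int(v.min()),int(v.max())+4,4):
    k=(v>=lo)&(v<lo+4)
    if k.sum()>3: print(lo,k.sum(),"x",u[k].min().round(1),u[k].max().round(1),"z",(np.median(q[k,2])*1e3).round(1),(q[k,2].max()*1e3).round(1))
# lid corners by ray on z=43 plane; edges fit
c=plane(s,[(361,117),(486,124),(474,240),(360,240)],.043,True)[:,:2]*1000; print(c.round(1),c.mean(0))
# cheeks: z>.042 in region
k=m&(P[...,2]>.042)&(P[...,2]<.056); q=P[k]; u,v=q[:,:2]@ex*1000,q[:,:2]@ey*1000; print("cheeks u",np.percentile(u,[0,10,25,50,75,90,100]).round(1),"v",v.min().round(1),v.max().round(1))
for n in("top0","side0"):
    s2=dict(np.load(n+".npz"));P2=cloud(s2);h2=cv2.cvtColor(s2["image"],cv2.COLOR_RGB2HSV);o2=(h2[...,0]<20)&(h2[...,1]>140)&(P2[...,2]>.028)&(P2[...,2]<.05)&(abs(P2[...,0]-.51)<.03)&(abs(P2[...,1]-.1)<.06)
    q=P2[o2];u,v=q[:,:2]@ex*1000,q[:,:2]@ey*1000;print(n,u.min(),u.max(),v.min(),v.max(),q[v<v.min()+12,2].max())
E
```

```text
3 100 x 501.8 533.9 z 37.3 39.6
7 86 x 501.8 533.9 z 37.6 39.2
11 114 x 427.8 538.0 z 34.2 373.4
15 78 x 502.7 532.4 z 30.9 32.9
19 104 x 502.7 532.5 z 30.9 33.0
23 81 x 502.6 532.3 z 30.8 32.6
27 100 x 502.8 532.3 z 30.8 32.4
31 83 x 502.8 532.2 z 30.6 33.0
35 99 x 502.8 532.5 z 30.7 32.5
39 84 x 502.4 532.2 z 30.7 32.4
43 97 x 502.6 532.1 z 30.9 32.6
47 105 x 502.6 532.3 z 41.9 44.1
51 82 x 505.9 536.9 z 42.7 44.7
55 77 x 505.8 537.2 z 42.5 44.0
59 36 x 505.8 537.8 z 42.4 44.3
[[433.2 121.4]
 [410.5 270.7]
 [556.9 298.5]
 [574.4 146.3]] [493.73005917 209.22748462]
cheeks u [481.6 492.2 495.  516.6 538.2 541.3 549.6] v -3.8 67.4
top0 500.9249449224108 530.0161126168248 6.807236752563469 61.35878488120025 0.04177630226065088
side0 502.4597356059584 532.619662344084 4.711600666788747 64.2835856622043 0.042020542648977144
```

```bash
python3 -c "
from lib import *
plan(.5121,.0765,.05,98.2)"
```

```text
t 2.15 tcp [0.504  0.087  0.2081] psi 98.4 gap -0.003 F [ 0.4  0.7 -0.2] q6 -1.77 | shift [-0.17 -0.29  3.95] turn [ 0.    -0.001  0.002]
```

```bash
python3 -m crank '-0.17 -0.29 0.8 0 0 0;0 0 0.8 0 0 0;0 0 0.8 0 0 0;0 0 0.8 0 0 0;0 0 0.6 0 0 0'
python3 -m crank '0 0 0.15 0 0 0;0 0 0.15 0 0 0;0 0 0.15 0 0 0;0 0 0.15 0 0 0;0 0 0 0 0 0'
python3 -m crank '0 0 0.04 0 0 0;0 0 0.04 0 0 0;0 0 0.04 0 0 0;0 0 0 0 0 0;0 0 0 0 0 0'
python3 - <<'E'
from lib import *
plan(.5121,.0765,.021,98.2)
s=snapshot("top"); P=cloud(s); print(np.nanmax(P[180:280,150:245,2]))
E
```

```text
t: 2.65
tcp_pos: [0.5117, 0.0765, 0.0546]
tool_rot: [-0.068, 0.998, 0.0, -0.001]
force: [-0.3, -0.5, 0.1]
finger_gap: 0.004
gripper_force: 0.0
t: 3.15
tcp_pos: [0.5128, 0.0765, 0.0326]
tool_rot: [-0.069, 0.998, -0.0, 0.0]
force: [-0.2, -0.2, -0.1]
finger_gap: 0.001
gripper_force: 0.0
t: 3.65
tcp_pos: [0.5127, 0.0765, 0.0277]
tool_rot: [-0.069, 0.998, 0.0, 0.0]
force: [-0.3, 0.9, 1.0]
finger_gap: -0.002
gripper_force: 0.0
t 3.65 tcp [0.5127 0.0765 0.0277] psi 98.0 gap -0.002 F [-0.3  0.9  1. ] q6 -1.78 | shift [0.01 0.   0.17] turn [ 0.     0.    -0.003]
0.9687077525339814
```

```bash
python3 - <<'E'
from lib import *
s=snapshot("side"); w=snapshot("wrist"); np.savez("w2.npz",**w)
a=cv2.resize(s["image"][190:300,310:430],None,fx=3.3,fy=3.3); b=cv2.resize(w["image"][130:280,240:400],None,fx=2.42,fy=2.42)
h=min(len(a),len(b)); cv2.imwrite("pics/press.png",np.hstack([a[:h],b[:h]])[:,:,::-1])
E
```

```text
(no output)
```

View pics/press.png

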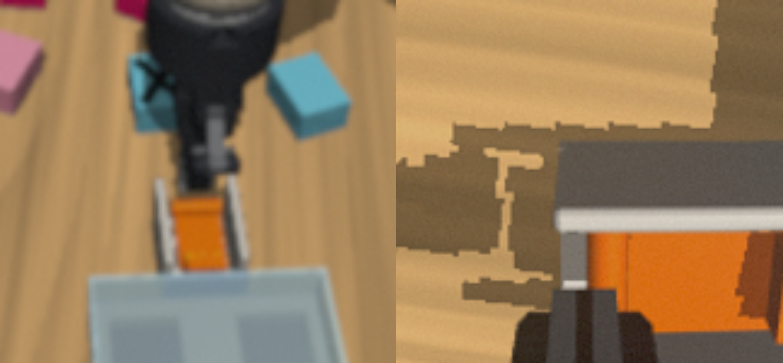

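The fingers sit about 6 mm too far toward the case's -y: fingertip centre at crop x≈585, bar centre at ≈608. I'll raise, shift and press again.

```bash
python3 -m crank '0 0 -0.2 0 0 0;0 0 -0.2 0 0 0;0 0.15 0 0 0 0;0 0 0.1 0 0 0;0 0 0.1 0 0 0'
python3 -m crank '0 0 0.05 0 0 0;0 0 0.05 0 0 0;0 0 0.05 0 0 0;0 0 0.05 0 0 0;0 0 0 0 0 0'
python3 -m crank '0 0 0.04 0 0 0;0 0 0.04 0 0 0;0 0 0.04 0 0 0;0 0 0 0 0 0;0 0 0 0 0 0'
python3 - <<'E'
from lib import *
plan(.5121,.0765,.021,98.2)
s=snapshot("side"); P=cloud(s); k=(P[...,1]>.12)&(P[...,1]<.4)&(abs(P[...,0]-.49)<.12); print(P[k][:,2].max())
E
```

```text
t: 4.3
tcp_pos: [0.5118, 0.0827, 0.0356]
tool_rot: [-0.07, 0.998, -0.0, 0.0]
force: [0.2, 0.6, -0.6]
finger_gap: -0.003
gripper_force: 0.0
t: 4.8
tcp_pos: [0.5117, 0.0824, 0.0274]
tool_rot: [-0.069, 0.998, 0.0, -0.0]
force: [0.2, -0.7, -0.3]
finger_gap: 0.0
gripper_force: 0.0
t: 5.3
tcp_pos: [0.5118, 0.0824, 0.0229]
tool_rot: [-0.07, 0.998, 0.0, -0.0]
force: [0.1, -0.1, -0.4]
finger_gap: -0.002
gripper_force: 0.0
t 5.3 tcp [0.5118 0.0824 0.0229] psi 98.0 gap -0.002 F [ 0.1 -0.1 -0.4] q6 -1.77 | shift [ 0.01 -0.15  0.05] turn [ 0.    -0.    -0.003]
0.5601609201906613
```

```bash
python3 - <<'E'
from lib import *
s=snapshot("side"); w=snapshot("wrist"); np.savez("w2.npz",**w);np.savez("s2.npz",**s)
a=cv2.resize(s["image"][150:300,310:430],None,fx=2.4,fy=2.4); b=cv2.resize(w["image"][130:280,240:400],None,fx=2.4,fy=2.4)
h=min(len(a),len(b)); cv2.imwrite("pics/press2.png",np.hstack([a[:h],b[:h]])[:,:,::-1])
P=cloud(w,True); h=cv2.cvtColor(w["image"],cv2.COLOR_RGB2HSV); o=(h[...,0]<20)&(h[...,1]>150)&(P[...,2]>.01)&(P[...,2]<.06)&(abs(P[...,0]-.51)<.04)&(abs(P[...,1]-.1)<.06)
q=P[o]; 
for y in np.arange(.07,.14,.006):
    k=abs(q[:,1]-y)<.003
    if k.sum()>3: print(y.round(3),q[k].min(0).round(4),q[k].max(0).round(4))
E
```

```text
0.076 [0.4965 0.0736 0.0342] [0.5085 0.079  0.039 ]
0.082 [0.4967 0.079  0.0294] [0.5092 0.085  0.0391]
0.088 [0.4978 0.085  0.0296] [0.5162 0.091  0.0541]
0.094 [0.4969 0.091  0.0294] [0.517  0.097  0.0594]
0.1 [0.4959 0.097  0.0292] [0.5242 0.103  0.0324]
0.106 [0.4871 0.103  0.0293] [0.5236 0.109  0.0492]
0.112 [0.4864 0.109  0.0243] [0.5264 0.115  0.0493]
0.118 [0.4931 0.115  0.0291] [0.5214 0.121  0.0445]
0.124 [0.4923 0.121  0.0292] [0.5248 0.127  0.0444]
0.13 [0.4919 0.127  0.0392] [0.5169 0.133  0.0445]
0.136 [0.4967 0.133  0.0363] [0.5156 0.1347 0.0435]
```

View pics/press2.png

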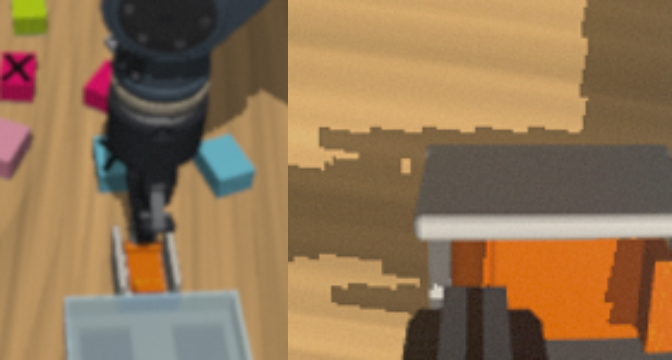

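```bash
python3 - <<'E'
from lib import *
w=dict(np.load("w2.npz")); P=cloud(w,True)
for r in (246,250,252,256,260,270,280): print(r,[P[r,c].round(3).tolist() for c in (306,313,318,324)])
s=dict(np.load("s2.npz")); P=cloud(s); k=(abs(P[...,0]-.51)<.03)&(abs(P[...,1]-.075)<.03)&(P[...,2]<.12)&(P[...,2]>.01)
q=P[k]; print(k.sum())
i=np.argwhere(k); 
for r in range(i[:,0].min(),i[:,0].max(),5): 
    j=i[i[:,0]==r]; print(r,j[0,1],j[-1,1],[P[r,c].round(3).tolist() for c in j[::6,1]])
E
```

```text
246 [[0.523, 0.075, 0.006], [0.507, 0.077, 0.037], [0.506, 0.08, 0.038], [0.507, 0.084, 0.035]]
250 [[0.503, 0.074, 0.05], [0.502, 0.077, 0.051], [0.502, 0.079, 0.051], [0.502, 0.083, 0.05]]
252 [[0.503, 0.074, 0.052], [0.502, 0.077, 0.052], [0.502, 0.079, 0.052], [0.502, 0.083, 0.052]]
256 [[0.503, 0.074, 0.056], [0.501, 0.077, 0.058], [0.502, 0.079, 0.056], [0.502, 0.082, 0.056]]
260 [[0.502, 0.074, 0.061], [0.501, 0.077, 0.062], [0.501, 0.079, 0.061], [0.502, 0.082, 0.06]]
270 [[0.503, 0.074, 0.069], [0.502, 0.077, 0.07], [0.502, 0.079, 0.07], [0.502, 0.082, 0.069]]
280 [[0.503, 0.074, 0.077], [0.502, 0.077, 0.078], [0.502, 0.079, 0.078], [0.501, 0.082, 0.078]]
434
223 362 362 [[0.531, 0.076, 0.119]]Traceback (most recent call last):
  File "<stdin>", line 8, in <module>
IndexError: index 0 is out of bounds for axis 0 with size 0
```

```bash
python3 - <<'E'
from lib import *
w=dict(np.load("w1.npz")); P=cloud(w,True)
for r in (244,248,250,252,256,260,300): print(r,[P[r,c].round(3).tolist() for c in (306,318,324)])
w=snapshot("wrist"); R,t,K=cam(w); c=-R.T@t; S=telemetry.sense(); T=Ro.from_quat(S["tool_rot"]).as_matrix()
print("cam in tool",(T.T@(c-S["tcp_pos"])).round(4),(R@T).round(3).tolist())
w1=dict(np.load("w1.npz"));R,t,K=cam(w1);c=-R.T@t;print(c-np.array([.504,.087,.2081]))
s=snapshot("side"); P=cloud(s); k=(abs(P[...,0]-.51)<.05)&(abs(P[...,1]-.08)<.035)&(P[...,2]<.14)&(P[...,2]>.042); i=np.argwhere(k)
for r in np.unique(i[:,0])[::3]:
    j=i[i[:,0]==r]; print(r,[(int(c),P[r,c].round(3).tolist()) for c in j[::4,1]])
print(S["q"])
E
```

```text
244 [[0.61, 0.085, -0.0], [0.608, 0.101, -0.0], [0.606, 0.109, 0.001]]
248 [[0.616, 0.085, -0.0], [0.614, 0.101, -0.0], [0.613, 0.11, -0.0]]
250 [[0.494, 0.078, 0.236], [0.493, 0.084, 0.236], [0.494, 0.087, 0.235]]
252 [[0.494, 0.078, 0.238], [0.494, 0.084, 0.237], [0.493, 0.087, 0.238]]
256 [[0.495, 0.078, 0.242], [0.494, 0.084, 0.242], [0.493, 0.087, 0.242]]
260 [[0.494, 0.078, 0.246], [0.494, 0.084, 0.246], [0.492, 0.087, 0.248]]
300 [[0.493, 0.079, 0.279], [0.5, 0.085, 0.268], [0.493, 0.086, 0.277]]
cam in tool [ 0.0836 -0.0016 -0.1652] [[-0.001, 1.0, 0.002], [-0.946, -0.0, -0.325], [-0.325, -0.002, 0.946]]
[-0.08229231 -0.01358701  0.16533913]
218 [(362, [0.531, 0.07, 0.128])]
221 [(362, [0.531, 0.074, 0.123])]
224 [(362, [0.53, 0.079, 0.12])]
227 [(363, [0.529, 0.104, 0.14]), (367, [0.521, 0.101, 0.138])]
230 [(363, [0.528, 0.094, 0.119]), (367, [0.521, 0.104, 0.132])]
233 [(363, [0.528, 0.1, 0.117]), (367, [0.52, 0.097, 0.115]), (371, [0.513, 0.115, 0.137])]
236 [(364, [0.524, 0.077, 0.081]), (368, [0.517, 0.089, 0.097])]
239 [(364, [0.524, 0.095, 0.094])]
242 [(364, [0.524, 0.084, 0.071])]
245 [(357, [0.537, 0.078, 0.051]), (365, [0.521, 0.089, 0.066])]
248 [(357, [0.537, 0.086, 0.051]), (365, [0.52, 0.089, 0.056]), (369, [0.513, 0.096, 0.067]), (373, [0.505, 0.094, 0.065]), (381, [0.487, 0.081, 0.051])]
251 [(357, [0.536, 0.092, 0.049]), (366, [0.518, 0.095, 0.055]), (370, [0.51, 0.093, 0.054]), (381, [0.487, 0.088, 0.05])]
254 [(357, [0.536, 0.095, 0.043]), (380, [0.489, 0.096, 0.05])]
257 [(358, [0.534, 0.109, 0.052]), (381, [0.487, 0.104, 0.051])]
260 [(358, [0.533, 0.114, 0.048])]
[-5.61021082e-02  6.88514985e-01  1.83792845e+00  2.90466154e-05
  6.14895525e-01 -1.76599271e+00]
```

Both cameras put the fingertips at about z 0.049, which is 26 mm above the reported TCP, and there has been no contact force. I'll go on down, watching the force.

```bash
python3 -m crank '0 0 0.05 0 0 0;0 0 0.05 0 0 0;0 0 0.05 0 0 0;0 0 0.05 0 0 0;0 0 0 0 0 0' | egrep 'tcp|force'
python3 -m crank '0 0 0.05 0 0 0;0 0 0.05 0 0 0;0 0 0.03 0 0 0;0 0 0 0 0 0;0 0 0 0 0 0' | egrep 'tcp|force'
```

```text
tcp_pos: [0.5119, 0.0823, 0.0148]
force: [-0.1, -0.4, 3.5]
gripper_force: 1.6
tcp_pos: [0.5121, 0.0818, 0.0099]
force: [-0.8, -3.7, 4.5]
gripper_force: 2.5
```

```bash
python3 -m crank '0 0 0.05 0 0 0;0 0 0.05 0 0 0;0 0 0.05 0 0 0;0 0 0.03 0 0 0;0 0 0 0 0 0' | egrep 'tcp|force'
python3 -m crank '0 0 0.04 0 0 0;0 0 0.04 0 0 0;0 0 0.03 0 0 0;0 0 0 0 0 0;0 0 0 0 0 0' | egrep 'tcp|force'
python3 - <<'E'
from lib import *
s=snapshot("side"); w=snapshot("wrist"); np.savez("w2.npz",**w);np.savez("s2.npz",**s)
a=cv2.resize(s["image"][150:300,310:430],None,fx=2.4,fy=2.4); b=cv2.resize(w["image"][130:280,240:400],None,fx=2.4,fy=2.4)
h=min(len(a),len(b)); cv2.imwrite("pics/press3.png",np.hstack([a[:h],b[:h]])[:,:,::-1])
E
```

```text
tcp_pos: [0.5123, 0.0817, 0.0029]
force: [-0.5, -4.9, 6.6]
gripper_force: 3.4
tcp_pos: [0.5123, 0.082, -0.0013]
force: [-0.9, -3.5, 7.8]
gripper_force: 4.1
```

View pics/press3.png

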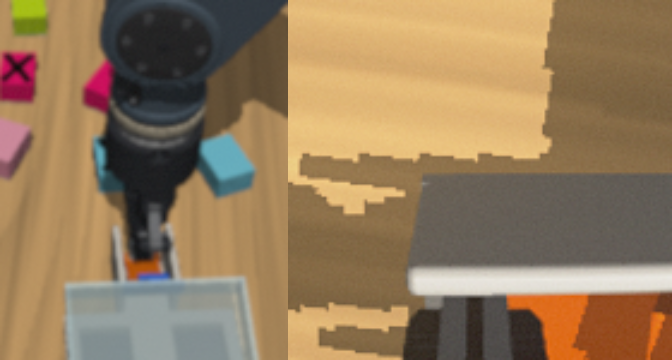

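The bar is going down, and the blue tongue now shows at (150,278). The lid seems to be starting to rise.

```bash
python3 -m crank '0 0 0.03 0 0 0;0 0 0.02 0 0 0;0 0 0 0 0 0;0 0 0 0 0 0;0 0 0 0 0 0' | egrep 'tcp|force'
for i in 1 2 3; do python3 -m crank '0 0 0 0 0 0;0 0 0 0 0 0;0 0 0 0 0 0;0 0 0 0 0 0;0 0 0 0 0 0'|egrep '^force'; done
python3 - <<'E'
from lib import *
s=snapshot("side");np.savez("s2.npz",**s)
cv2.imwrite("pics/lid.png",cv2.resize(s["image"][150:400,230:480],None,fx=1.6,fy=1.6)[:,:,::-1])
E
```

```text
tcp_pos: [0.5122, 0.0822, -0.0032]
force: [-0.7, -1.5, 8.9]
gripper_force: 4.5
force: [-2.0, -1.7, 8.2]
force: [-1.5, -2.0, 9.5]
force: [-0.8, -2.3, 8.5]
```

View pics/lid.png

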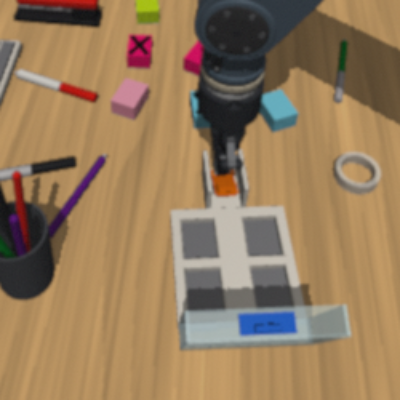

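The lid is now wide open and leaning over the +y side, with its tongue at (267,323). All four grey pockets are visible. I'll raise the tool and go to the plain blue pad.

```bash
python3 -m crank '0 0 -0.7 0 0 0;0 0 -0.7 0 0 0;0 0 -0.7 0 0 0;0 0 -0.7 0 0 0;0 0 -0.7 0 0 0' | egrep 'tcp'
python3 -c "
from lib import *
plan(.4345,-.037,.1,27)"
```

```text
tcp_pos: [0.5115, 0.0827, 0.1368]
t 10.2 tcp [0.5115 0.0827 0.1368] psi 98.0 gap 0.001 F [ 0.2  0.8 -0.7] q6 -1.77 | shift [ 2.32 -2.7   0.92] turn [ 0.    -0.001  0.788]
```

```bash
python3 -m crank '0.58 -0.68 0.2 0 0 0;0.58 -0.68 0.2 0 0 0;0.58 -0.67 0.2 0 0 0;0.58 -0.67 0.3 0 0 0;0 0 0 0 0 0.079' 1 | egrep 'tcp'
python3 -m crank '0 0 0 0 0 0.079;0 0 0 0 0 0.079;0 0 0 0 0 0.079;0 0 0 0 0 0.079;0 0 0 0 0 0.079' >/dev/null
python3 -m crank '0 0 0 0 0 0.079;0 0 0 0 0 0.079;0 0 0 0 0 0.079;0 0 0 0 0 0.079;0 0 0 0 0 0' >/dev/null
python3 - <<'E'
from lib import *
plan(.4345,-.037,.1,27)
w=snapshot("wrist"); np.savez("w3.npz",**w); cv2.imwrite("pics/w3.png",w["image"][:,:,::-1])
for o in pads(w,True): print(*o.values())
E
```

```text
tcp_pos: [0.4316, -0.039, 0.0987]
t 11.7 tcp [ 0.4349 -0.0372  0.0998] psi 26.9 gap 1.001 F [-1.8 -0.7  0.5] q6 -0.81 | shift [ 0.01 -0.01 -0.  ] turn [ 0.    -0.    -0.001]
[481. 101.] [514.6  99.9] [36.4 64. ] 8.8 30.9 13 208 0.0
[634. 115.] [717.1 224.2] [30.1 66. ] 37.8 28.9 16 105 0.03
[316. 203.] [434.4 -38.9] [38.5 52.7] 26.6 27.9 96 111 0.0
[424. 243.] [538.2 -31.8] [41.7 52.9] 10.1 28.0 95 108 0.0
[495. 290.] [648.7 -41.5] [45.5 51.5] -17.8 27.9 171 81 0.0
[372. 330.] [ 548.2 -137.7] [44.1 53. ] -25.3 28.0 170 212 0.0
```

View pics/w3.png

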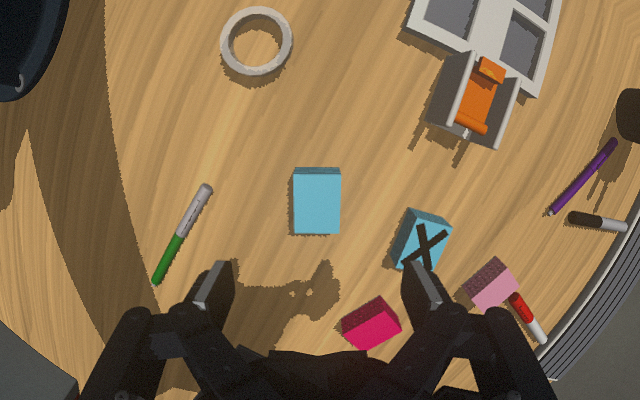

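Pad c is centred at (316,203). The open fingertips are at about (225,265) and (412,265), so the tool is centred on the pad across the fingers. Next I'll measure the tips in the tool frame.

```bash
python3 - <<'E'
from lib import *
w=dict(np.load("w3.npz")); P=cloud(w,True); S=telemetry.sense(); T=Ro.from_quat(S["tool_rot"]).as_matrix(); Q=(P-np.array(S["tcp_pos"]))@T*1000
near=(Q[...,2]<20)&(Q[...,2]>-90)&(abs(Q[...,1])<70)
for nm,k in(("L",np.s_[:, :318]),("R",np.s_[:,318:])):
    q=Q[k][near[k]]
    for z in range(-60,20,6):
        j=abs(q[:,2]-z)<3
        if j.sum()>5: print(nm,z,j.sum(),"x",q[j,0].min().round(1),q[j,0].max().round(1),"y",q[j,1].min().round(1),q[j,1].max().round(1))
P2=(P-np.array(S["tcp_pos"]))@T*1000; k=(P[...,2]>.022)&(P[...,2]<.036)&(abs(P2[...,0])<45)&(abs(P2[...,1])<40); print("pad tool",P2[k].min(0).round(1),P2[k].max(0).round(1))
E
```

```text
L -60 377 x -13.3 10.4 y -57.0 -42.2
L -54 347 x -12.8 10.6 y -56.9 -42.3
L -48 317 x -12.2 10.3 y -56.7 -42.0
L -42 229 x -12.3 10.2 y -55.2 -42.3
L -36 63 x -11.4 7.8 y -43.4 -42.5
R -60 370 x -13.3 10.0 y 41.8 56.3
R -54 346 x -13.2 9.9 y 41.9 55.9
R -48 307 x -13.2 10.1 y 41.9 56.1
R -42 220 x -12.8 9.9 y 41.8 55.1
R -36 69 x -11.4 7.8 y 41.9 43.0
pad tool [-28.2 -20.5  70. ] [24.1 18.1 77.7]
```

```bash
python3 -m crank '0 -0.03 0.7 0 0 0;0 0 0.7 0 0 0;0 0 0.7 0 0 0;0 0 0.5 0 0 0;0 0 0.28 0 0 0' | egrep 'tcp|^force'
python3 -m crank '0 0 0 0 0 0;0 0 0 0 0 0;0 0 0 0 0 0;0 0 0 0 0 0;0 0 0 0 0 0' -1 60
python3 - <<'E'
from lib import *
w=snapshot("wrist"); np.savez("w4.npz",**w); P=cloud(w,True); S=telemetry.sense(); T=Ro.from_quat(S["tool_rot"]).as_matrix(); Q=(P-np.array(S["tcp_pos"]))@T*1000
near=(P[...,2]>.006)&(Q[...,2]>-60)&(abs(Q[...,1])<45)&(abs(Q[...,0])<40)
k=near&(cv2.cvtColor(w["image"],cv2.COLOR_RGB2HSV)[...,1]>70); q=Q[k]; print("colour",k.sum(),np.percentile(q,[1,50,99],axis=0).round(1).tolist())
for z in range(-60,-8,4):
    for sg in(-1,1):
        j=near&(abs(Q[...,2]-z)<2)&(sg*Q[...,1]>18)&~k
        if j.sum()>5: print(z,sg,j.sum(),"x",Q[j][:,0].min().round(1),"y",Q[j][:,1].min().round(1),Q[j][:,1].max().round(1))
cv2.imwrite("pics/w4.png",cv2.resize(w["image"][160:340,200:440],None,fx=2.5,fy=2.5)[:,:,::-1])
E
```

```text
tcp_pos: [0.4333, -0.0377, -0.0167]
force: [0.2, -0.0, 0.9]
t: 12.75
tcp_pos: [0.4345, -0.0381, -0.0139]
tool_rot: [0.523, 0.852, 0.0, 0.001]
force: [0.3, -0.4, 6.9]
finger_gap: 0.425
gripper_force: 60.9
colour 8426 [[-25.5, -18.8, -45.9], [7.1, -0.4, -41.8], [24.8, 18.3, -22.4]]
-60 -1 57 x -12.6 y -25.0 -18.3
-60 1 52 x -8.6 y 18.1 24.5
-56 -1 156 x -12.1 y -32.2 -18.3
-56 1 153 x -10.8 y 18.0 31.4
-52 -1 174 x -13.1 y -32.1 -18.3
-52 1 161 x -11.6 y 18.0 31.3
-48 -1 161 x -10.4 y -32.0 -18.3
-48 1 153 x -11.8 y 18.0 31.4
-44 -1 137 x -10.5 y -32.1 -18.6
-44 1 153 x -23.6 y 18.0 31.3
-40 -1 104 x -26.8 y -32.0 -18.2
-40 1 99 x -24.4 y 18.2 31.3
-36 -1 96 x 4.1 y -32.0 -18.9
-36 1 77 x 4.6 y 18.6 31.3
-32 -1 47 x 4.3 y -30.7 -21.0
-32 1 59 x 4.4 y 18.4 30.4
-28 -1 20 x 8.1 y -25.4 -21.5
-28 1 17 x 8.5 y 18.3 24.3
-24 1 6 x 24.0 y 18.4 19.1
```

View pics/w4.png

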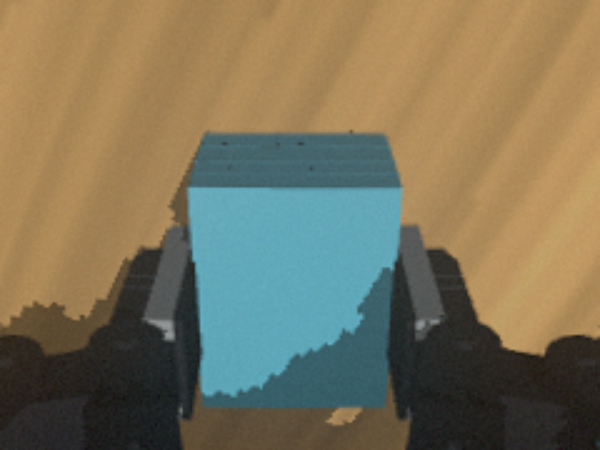

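Pad c is held square at crop (200–400, 185–405). Its centre is within 0.4 mm of the tool axis, and about 14 mm of it is between the fingers. I'll lift it and go over pocket0.

```bash
python3 -m crank '0 0 -0.5 0 0 0;0 0 -0.6 0 0 0;0 0 -0.6 0 0 0;0 0 -0.6 0 0 0;0 0 -0.4 0 0 0' | egrep 'tcp|gap|gripper'
python3 -c "
from lib import *
plan(.4596,.1701,.09,8)"
```

```text
tcp_pos: [0.4343, -0.0381, 0.0949]
finger_gap: 0.428
gripper_force: 60.2
t 13.3 tcp [ 0.4343 -0.0381  0.0949] psi 26.9 gap 0.428 F [ 0.5  1.1 -0.8] q6 -0.81 | shift [4.36 2.92 0.12] turn [0.001 0.001 0.21 ]
```

```bash
python3 -m crank '0.73 0.49 0 0 0 0;0.73 0.49 0 0 0 0;0.73 0.49 0 0 0 0;0.73 0.49 0 0 0 0;0.73 0.48 0 0 0 0' >/dev/null
python3 -m crank '0.71 0.48 0.1 0 0 0;0 0 0 0 0 0.07;0 0 0 0 0 0.07;0 0 0 0 0 0.07;0 0 0 0 0 0' | egrep 'tcp|gap'
python3 - <<'E'
from lib import *
plan(.4596,.1701,.09,8)
w=snapshot("wrist"); np.savez("w5.npz",**w); cv2.imwrite("pics/w5.png",w["image"][:,:,::-1])
t=snapshot("top"); np.savez("top5.npz",**t)
E
```

```text
tcp_pos: [0.459, 0.1706, 0.0893]
finger_gap: 0.431
t 14.3 tcp [0.459  0.1706 0.0893] psi 8.0 gap 0.431 F [ 0.7  0.6 -0. ] q6 -0.01 | shift [-0.01  0.01 -0.02] turn [ 0. -0.  0.]
```

View pics/w5.png

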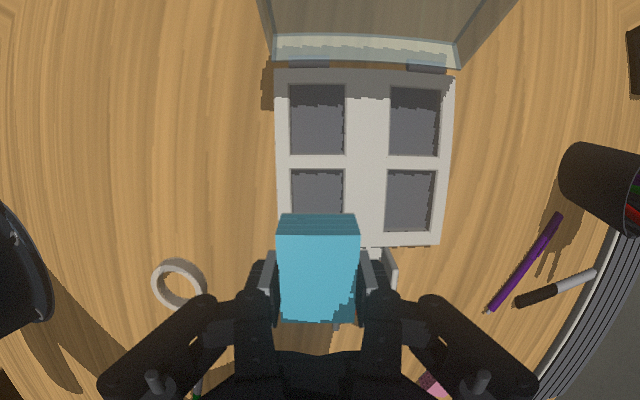

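Three pocket floors are clear at (317,120), (415,122) and (411,200). The held pad is over pocket0 at (318,275). I'll fit the tray edges on the z=16 mm plane.

```bash
cat >> lib.py <<'E'
def case_xy(p,c,deg):
    a=np.radians(deg); return (np.asarray(p)[...,:2]-c)@np.array([[np.cos(a),-np.sin(a)],[np.sin(a),np.cos(a)]])*1000
def trayfit(s,c=(.4935,.2087),deg=8.0,fish=True,verbose=True):
    """white tray top mask -> scan bands on plane z=16mm -> edge intervals in nominal case frame"""
    h=cv2.cvtColor(s["image"],cv2.COLOR_RGB2HSV); H,W=h.shape[:2]
    uv=np.stack(np.meshgrid(np.arange(W),np.arange(H)),-1).reshape(-1,2)
    # resample value image on 1 mm grid of the plane z=.016 by ray casting (nearest pixel)
    R,t,K=cam(s); a=np.radians(deg); g=np.arange(-90,90.5,.5); X,Y=np.meshgrid(g,g)
    p=np.c_[X.ravel(),Y.ravel()]/1000@np.array([[np.cos(a),np.sin(a)],[-np.sin(a),np.cos(a)]])+c
    q=np.c_[p,np.full(len(p),.016)]@R.T+t; r=np.hypot(q[:,0],q[:,1]); k=np.arctan2(r,q[:,2])/r if fish else 1/q[:,2]
    mp=np.stack([q[:,0]*k*K[0,0]+K[0,2],q[:,1]*k*K[1,1]+K[1,2]],-1).astype(np.float32).reshape(len(g),len(g),2)
    return g,cv2.remap(s["image"],mp[...,0],mp[...,1],cv2.INTER_LINEAR)
E
python3 - <<'E'
from lib import *
for n,f in(("w5",True),("top5",False)):
    s=dict(np.load(n+".npz")); g,im=trayfit(s,fish=f); cv2.imwrite(f"pics/rect_{n}.png",cv2.resize(im[::-1],None,fx=1.1,fy=1.1)[:,:,::-1])
a=cv2.imread("pics/rect_w5.png");b=cv2.imread("pics/rect_top5.png");cv2.imwrite("pics/rect.png",np.hstack([a,b]))
E
```

```text
(no output)
```

View pics/rect.png

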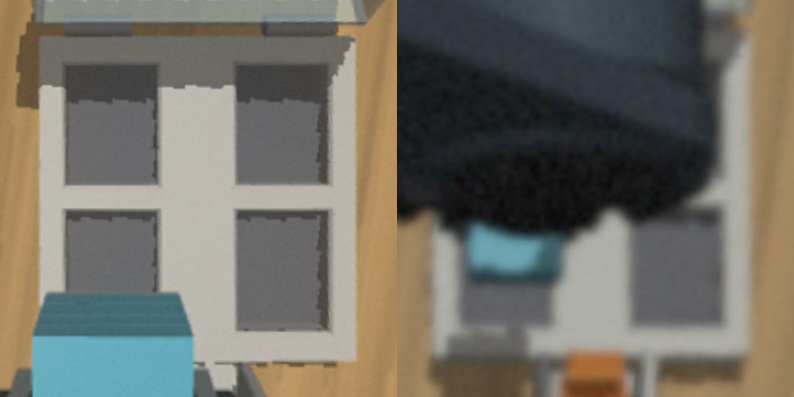

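The wrist-camera rectification puts the tray within 0.5 mm of the nominal pose: edges at −72.3/+71.8 and +73.2/−74.1 mm. I'll lower the pad into pocket0.

```bash
python3 -m crank '-0.01 0 0.5 0 0 0;0 0 0.6 0 0 0;0 0 0.6 0 0 0;0 0 0.35 0 0 0;0 0 0 0 0 0' | egrep 'tcp|^force|gap'
python3 - <<'E'
from lib import *
w=snapshot("wrist"); np.savez("w6.npz",**w)
plan(.4592,.170,-.009,8)
P=cloud(w,True); S=telemetry.sense(); T=Ro.from_quat(S["tool_rot"]).as_matrix(); Q=(P-np.array(S["tcp_pos"]))@T*1000
k=(abs(Q[...,1])<30)&(abs(Q[...,0])<40)&(Q[...,2]<-8)&(Q[...,2]>-60)&(cv2.cvtColor(w["image"],cv2.COLOR_RGB2HSV)[...,1]>70); print(np.percentile(Q[k],[1,50,99],axis=0).round(1).tolist())
g,im=trayfit(w); cv2.imwrite("pics/rect6.png",cv2.resize(im[::-1],None,fx=1.5,fy=1.5)[:,:,::-1])
E
```

```text
tcp_pos: [0.458, 0.1696, 0.0054]
force: [0.1, 0.1, -0.3]
finger_gap: 0.432
t 14.95 tcp [0.4588 0.1698 0.0064] psi 8.0 gap 0.43 F [-0.5  1.1 -1.3] q6 -0.01 | shift [0.   0.01 0.38] turn [-0.001 -0.     0.   ]
[[-25.7, -18.7, -54.0], [7.3, -0.0, -40.8], [24.7, 18.3, -17.1]]
```

View pics/rect6.png

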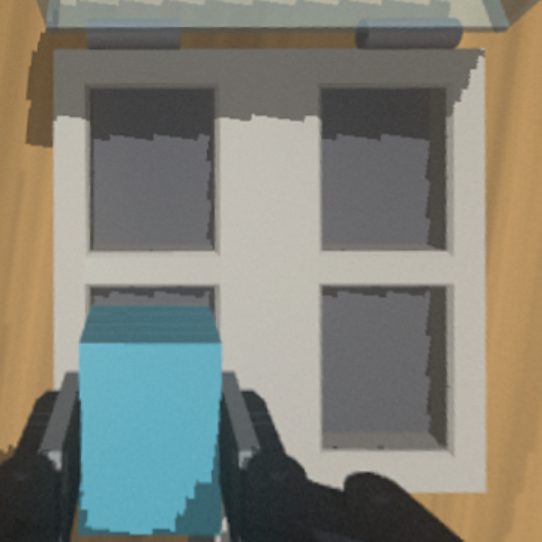

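```bash
python3 -m crank '0.025 0.015 0.05 0 0 0;0 0 0.08 0 0 0;0 0 0.08 0 0 0;0 0 0.06 0 0 0;0 0 0 0 0 0' | egrep 'tcp|^force|gap'
python3 -m crank '0 0 0.05 0 0 0;0 0 0.04 0 0 0;0 0 0.02 0 0 0;0 0 0 0 0 0;0 0 0 0 0 0' | egrep 'tcp|^force|gap'
```

```text
tcp_pos: [0.4597, 0.1711, -0.004]
force: [-0.1, -0.2, -0.8]
finger_gap: 0.431
tcp_pos: [0.4598, 0.1711, -0.0077]
force: [-0.2, -0.0, 5.1]
finger_gap: 0.433
```

```bash
python3 -m crank '0 0 0 0 0 0;0 0 0 0 0 0;0 0 0 0 0 0;0 0 -0.2 0 0 0;0 0 -0.4 0 0 0' 0.2 | egrep 'tcp|^force|gap'
python3 -m crank '0 0 -0.7 0 0 0;0 0 -0.7 0 0 0;0 0 -0.7 0 0 0;0 0 -0.7 0 0 0;0 0 0 0 0 0' 1 | egrep 'tcp'
cat >> lib.py <<'E'
def padcase(s,c=(.4935,.2087),deg=8.0,**k):
    for o in pads(s,True,**k):
        p=case_xy(np.array(o["c"])/1000,np.array(c),deg); print("pad case",p.round(1),"ang-case",round((o["ang"]-deg+45)%90-45,1),*o.values())
E
python3 - <<'E'
from lib import *
w=snapshot("wrist"); np.savez("w7.npz",**w); plan(.6495,-.0405,.1,-18)
padcase(w,zr=(.026,.046),box=(.4,.58,.12,.3)); 
for o in pads(w,True): print(*o.values())
t=snapshot("top")
for o in pads(t): print("top",*o.values())
E
```

```text
tcp_pos: [0.4588, 0.1709, 0.0154]
force: [0.2, -0.4, 0.4]
finger_gap: 0.599
tcp_pos: [0.4623, 0.1715, 0.1314]
t 17.0 tcp [0.461  0.1713 0.1297] psi 8.0 gap 1.001 F [-0.4  0.6 -0.3] q6 -0.01 | shift [-5.9   3.93  0.76] turn [ 0.003 -0.001  0.289]
pad case [-38.4 -32.9] ang-case -0.2 [313. 192.] [460.  170.8] [38.3 52.5] 7.8 32.9 96 110 0.0
pad case [ -1.6 -80.9] ang-case -1.2 [355. 246.] [503.2 128.4] [15.7 28.9] -83.2 42.9 12 199 0.0
[551. 161.] [717.4 240.6] [36.3 67.9] 0.9 28.9 16 100 0.06
[313. 192.] [459.9 171.2] [38.2 53.4] 7.6 32.9 96 110 0.0
[351. 267.] [508.5  99.4] [32.2 51.5] 9.6 31.2 13 205 0.0
[357. 345.] [537.  -18.5] [34.8 38.3] -79.6 28.2 96 115 0.17
top [315. 169.] [649.3 -39.4] [39.5 51.1] -18.0 28.6 170 63 0.0
top [357. 171.] [ 646.2 -143.8] [37.8 50.3] 2.0 28.8 169 185 0.09
top [401. 173.] [ 647.7 -252.7] [38.8 53.1] 10.2 28.2 36 153 0.0
top [353. 211.] [ 548.3 -136.3] [38.5 51.1] -25.1 28.3 169 189 0.0
top [309. 214.] [537.7 -29.9] [38.5 51. ] 10.6 28.6 96 97 0.08
top [252. 225.] [506.8 103.4] [30.6 46.9] 10.7 31.6 13 178 0.0
top [223. 245.] [458.4 170.9] [39.1 51.4] 4.0 33.5 96 99 0.0
```

Pad c is seated: its top is at 32.9 mm (5 + 28) and it is 0.2° off square. Next is the pale pink pad.

```bash
cat >> lib.py <<'E'
def over(cx,cy):
    """wrist re-look: pad nearest (m) the nominal spot, and the moves to put the TCP on it"""
    w=snapshot("wrist"); L=pads(w,True)
    o=min(L,key=lambda o:np.hypot(*(np.array(o["c"])/1000-(cx,cy)))); print(*o.values())
    c=np.array(o["c"])/1000; a=o["ang"]; plan(c[0],c[1],-.0155,a if abs(a)<60 else None); return w
E
python3 -m crank '-0.74 0.49 0.1 0 0 0;-0.74 0.49 0.1 0 0 0;-0.74 0.49 0.1 0 0 0;-0.74 0.49 0.1 0 0 0;-0.74 0.49 0.1 0 0 0' 1 >/dev/null
python3 -m crank '-0.74 0.49 0.1 0 0 0;-0.74 0.49 0.1 0 0 0;-0.72 0.5 0.1 0 0 0;0 0 0 0 0 0.072;0 0 0 0 0 0.072' >/dev/null
python3 -m crank '0 0 0 0 0 0.072;0 0 0 0 0 0.073;0 0 0 0 0 0;0 0 0 0 0 0;0 0 0 0 0 0' >/dev/null
python3 -c "
from lib import *
over(.65,-.0415)"
```

```text
[322. 202.] [652.2 -41.2] [38.6 51.6] -18.0 27.9 171 66 0.0
t 18.6 tcp [ 0.6478 -0.0407  0.0952] psi -18.0 gap 0.999 F [-0.3 -0.1 -0.2] q6 0.08 | shift [0.02 0.11 2.77] turn [-0.001  0.     0.   ]
```

```bash
python3 -m crank '0.01 0.1 0.6 0 0 0;0 0 0.7 0 0 0;0 0 0.7 0 0 0;0 0 0.5 0 0 0;0 0 0.26 0 0 0' | egrep 'tcp|^force'
python3 -m crank '0 0 0 0 0 0;0 0 0 0 0 0;0 0 0 0 0 0;0 0 0 0 0 0;0 0 0 0 0 0' -1 60| egrep 'tcp|^force|gap'
cat >> lib.py <<'E'
def held(sat=45):
    """held pad's extents in tool frame, mm (front-top cloud)"""
    w=snapshot("wrist"); P=cloud(w,True); S=telemetry.sense(); T=Ro.from_quat(S["tool_rot"]).as_matrix(); Q=(P-np.array(S["tcp_pos"]))@T*1000
    k=(abs(Q[...,1])<30)&(abs(Q[...,0])<40)&(Q[...,2]<-35)&(Q[...,2]>-60)&(cv2.cvtColor(w["image"],cv2.COLOR_RGB2HSV)[...,1]>sat)
    q=Q[k]; print("held",k.sum(),np.percentile(q,[.5,50,99.5],axis=0).round(1).tolist()); 
    (cx,cy),sz,an=cv2.minAreaRect(q[:,:2].astype(np.float32)); print("rect tool",round(cx,1),round(cy,1),np.round(sz,1),round((an+45)%90-45,1)); return w
E
python3 -m crank '0 0 -0.5 0 0 0;0 0 -0.7 0 0 0;0 0 -0.7 0 0 0;0 0 -0.7 0 0 0;0 0 -0.2 0 0 0' | egrep 'tcp|^force|gap'
python3 -c "
from lib import *
held(); plan(.5360,.1812,.1,8)"
```

```text
tcp_pos: [0.6507, -0.0413, -0.0168]
force: [-1.1, 0.3, 0.4]
tcp_pos: [0.6535, -0.042, -0.013]
force: [0.5, -0.1, 5.6]
finger_gap: 0.429
tcp_pos: [0.6542, -0.0421, 0.1009]
force: [1.0, -1.1, -0.4]
finger_gap: 0.434
held 8342 [[-25.8, -29.1, -58.8], [5.1, 1.1, -41.1], [25.4, 29.2, -35.5]]
rect tool -0.5 0.0 [60.  52.8] -0.2
t 20.15 tcp [ 0.654  -0.0421  0.1007] psi -18.0 gap 0.428 F [ 0.6 -0.6 -0.8] q6 0.08 | shift [ 4.39 -4.53 -0.01] turn [ 0.004  0.001 -0.289]
```

```bash
python3 -m crank '0.63 -0.65 0 0 0 0;0.63 -0.65 0 0 0 0;0.63 -0.65 0 0 0 0;0.63 -0.65 0 0 0 0;0.63 -0.65 0 0 0 0' >/dev/null
python3 -m crank '0.62 -0.64 0 0 0 0;0.62 -0.64 0 0 0 0;0 0 0 0 0 -0.072;0 0 0 0 0 -0.072;0 0 0 0 0 -0.072' >/dev/null
python3 -m crank '0 0 0 0 0 -0.073;0 0 0.6 0 0 0;0 0 0.6 0 0 0;0 0 0.6 0 0 0;0 0 0 0 0 0' | egrep 'tcp|gap'
python3 - <<'E'
from lib import *
w=held(); plan(.5364,.1813,.006,8)
g,im=trayfit(w); cv2.imwrite("pics/rect8.png",cv2.resize(im[::-1],None,fx=1.5,fy=1.5)[:,:,::-1])
E
```

```text
tcp_pos: [0.5304, 0.1808, 0.0214]
finger_gap: 0.427
held 8087 [[-26.2, -19.9, -59.7], [3.6, 0.3, -39.3], [25.0, 29.1, -35.5]]
rect tool -0.7 0.9 [58.2 52.7] -0.3
t 21.7 tcp [0.5318 0.181  0.023 ] psi 8.0 gap 0.424 F [-0.1  0.1 -0.6] q6 -0.01 | shift [-0.01  0.12  0.42] turn [-0.004 -0.    -0.   ]
```

```bash
python3 -m crank '0.01 0.12 0.15 0 0 0;0 0 0.2 0 0 0;0 0 0 0 0 0;0 0 0 0 0 0;0 0 0 0 0 0' | egrep 'tcp|^force|gap'
python3 - <<'E'
from lib import *
w=held(); plan(.5364,.1813,.006,8)
g,im=trayfit(w); cv2.imwrite("pics/rect8.png",cv2.resize(im[::-1],None,fx=1.5,fy=1.5)[:,:,::-1])
E
```

```text
tcp_pos: [0.5391, 0.1825, 0.0118]
force: [-0.7, -0.2, -0.2]
finger_gap: 0.426
held 8010 [[-26.3, -18.4, -58.8], [4.2, 1.1, -40.9], [25.0, 29.2, -35.6]]
rect tool -0.7 0.9 [52.6 58.2] 0.1
t 22.25 tcp [0.5391 0.1825 0.0118] psi 8.0 gap 0.43 F [-0.8 -0.9 -0.6] q6 -0.01 | shift [-0.02 -0.07  0.14] turn [ 0.  0. -0.]
```

View pics/rect8.png

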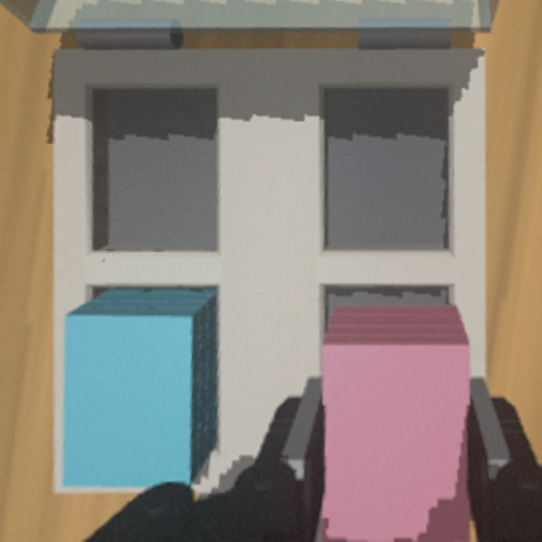

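The held pink pad sits about 2.5 mm too far to +x of pocket2 (the pad spans 325–470, the pocket 322–452). The blue pad is home in pocket0. I'll correct and lower.

```bash
python3 -m crank '0 -0.07 0.1 0 0 0;0 0 0 0 0 0;0 0 0 0 0 0;0 0 0 0 0 0;0 0 0 0 0 0' | egrep 'tcp|^force|gap'
python3 -c "
from lib import *
plan(.5364,.1813,-.004,8)"
```

```text
tcp_pos: [0.5362, 0.1821, 0.0074]
force: [0.1, -0.2, -0.0]
finger_gap: 0.427
t 22.75 tcp [0.5362 0.1821 0.0074] psi 8.0 gap 0.427 F [ 0.1 -0.2 -0. ] q6 -0.01 | shift [-0.02  0.    0.28] turn [ 0.  0. -0.]
```

```bash
python3 -m crank '0 0 0.1 0 0 0;0 0 0.1 0 0 0;0 0 0.08 0 0 0;0 0 0 0 0 0;0 0 0 0 0 0' | egrep 'tcp|^force|gap'
python3 -m crank '0 0 0.05 0 0 0;0 0 0.04 0 0 0;0 0 0.02 0 0 0;0 0 0 0 0 0;0 0 0 0 0 0' | egrep 'tcp|^force|gap'
```

```text
tcp_pos: [0.5359, 0.182, -0.0041]
force: [0.3, 0.4, -0.8]
finger_gap: 0.431
tcp_pos: [0.5362, 0.1821, -0.0077]
force: [-1.3, -0.1, 6.0]
finger_gap: 0.429
```

Contact is at the same depth as before, so I'll release and check. Next is the hot-pink pad at (0.548,-0.137), turned −25°.

```bash
python3 -m crank '0 0 0 0 0 0;0 0 0 0 0 0;0 0 0 0 0 0;0 0 -0.2 0 0 0;0 0 -0.4 0 0 0' 0.2 | egrep 'gap'
python3 -m crank '0 0 -0.7 0 0 0;0 0 -0.7 0 0 0;0 0 -0.7 0 0 0;0 0 -0.7 0 0 0;0 0 0 0 0 0' 1 | egrep 'tcp'
python3 - <<'E'
from lib import *
w=snapshot("wrist"); padcase(w,zr=(.026,.046),box=(.4,.58,.12,.3)); 
t=snapshot("top")
for o in pads(t): print("top",*o.values())
plan(.548,-.1375,.1,-25)
E
```

```text
finger_gap: 0.598
tcp_pos: [0.5391, 0.1826, 0.132]
pad case [-58.5  83.6] ang-case -29.7 [194.  63.] [423.9 283.3] [20.9 51.1] 68.3 31.4 21 64 0.0
pad case [ 38.8 -32.8] ang-case -0.2 [313. 192.] [536.5 181.6] [38.4 52.7] 7.8 33.0 171 68 0.0
pad case [-37.3 -33.1] ang-case -0.7 [230. 193.] [461.2 170.7] [40.2 52.4] 7.3 32.9 96 106 0.0
pad case [  1.8 -82.2] ang-case 0.5 [273. 246.] [506.7 127.5] [14.7 29.1] -81.5 42.8 13 193 0.0
top [357. 171.] [ 647.5 -143.8] [35.3 50.3] 2.1 28.7 169 187 0.07
top [401. 173.] [ 647.7 -252.9] [38.7 52.7] 10.3 28.2 36 153 0.0
top [353. 211.] [ 548.3 -136.3] [38.5 51.1] -25.1 28.3 170 184 0.0
top [220. 212.] [534.5 182.8] [39. 53.] 8.2 33.5 169 55 0.0
top [309. 214.] [537.7 -30. ] [38.6 50.7] 10.5 28.8 95 89 0.2
top [252. 225.] [506.2 106.5] [30.1 39.3] 8.1 31.7 13 177 0.0
top [223. 244.] [458.5 171.4] [38.1 53.1] 7.5 33.6 96 99 0.0
t 24.85 tcp [0.5363 0.1821 0.1286] psi 8.0 gap 0.997 F [-0.2  0.5  0.5] q6 -0.01 | shift [-7.95 -0.82  0.72] turn [ 0.001 -0.     0.366]
```

Both pads are at 33 mm and square.

```bash
python3 -m crank '-0.8 -0.08 0.07 0 0 0;-0.8 -0.08 0.07 0 0 0;-0.8 -0.08 0.07 0 0 0;-0.8 -0.08 0.07 0 0 0;-0.8 -0.08 0.07 0 0 0' >/dev/null
python3 -m crank '-0.8 -0.08 0.07 0 0 0;-0.8 -0.08 0.07 0 0 0;-0.8 -0.08 0.07 0 0 0;-0.8 -0.09 0.07 0 0 0;-0.75 -0.09 0.07 0 0 0' >/dev/null
python3 -m crank '0 0 0 0 0 0.073;0 0 0 0 0 0.073;0 0 0 0 0 0.073;0 0 0 0 0 0.073;0 0 0 0 0 0.073' >/dev/null
python3 -m crank '0 0 0 0 0 0;0 0 0 0 0 0;0 0 0 0 0 0;0 0 0 0 0 0;0 0 0 0 0 0' |egrep tcp
python3 -c "
from lib import *
over(.548,-.1375)"
```

```text
tcp_pos: [0.5477, -0.1374, 0.0996]
[319. 201.] [ 550.8 -138.6] [38.3 52.5] -25.1 27.9 170 191 0.0
t 26.9 tcp [ 0.5477 -0.1374  0.0997] psi -24.9 gap 1.001 F [-0.2 -0.7 -0.2] q6 -0.01 | shift [0.01 0.08 2.88] turn [0.    0.    0.003]
```

```bash
python3 -m crank '0.01 0.08 0.6 0 0 0;0 0 0.7 0 0 0;0 0 0.7 0 0 0;0 0 0.5 0 0 0;0 0 0.36 0 0 0' | egrep 'tcp|^force'
python3 -m crank '0 0 0 0 0 0;0 0 0 0 0 0;0 0 0 0 0 0;0 0 0 0 0 0;0 0 0 0 0 0' -1 60| egrep 'tcp|^force|gap'
python3 -m crank '0 0 -0.5 0 0 0;0 0 -0.7 0 0 0;0 0 -0.7 0 0 0;0 0 -0.7 0 0 0;0 0 -0.6 0 0 0' | egrep 'tcp|^force|gap'
python3 -c "
from lib import *
held(); plan(.5269,.2476,.115,8)"
```

```text
tcp_pos: [0.5502, -0.1381, -0.0161]
force: [-0.6, -0.6, 1.0]
tcp_pos: [0.5519, -0.1389, -0.0132]
force: [-0.1, 0.5, 5.5]
finger_gap: 0.428
tcp_pos: [0.5509, -0.1384, 0.1151]
force: [0.5, -0.1, -0.2]
finger_gap: 0.428
held 8448 [[-25.7, -29.0, -59.3], [4.1, -0.8, -37.7], [25.0, 29.0, -35.4]]
rect tool -0.5 0.0 [60.  52.3] -0.2
t 28.45 tcp [ 0.5532 -0.1394  0.1187] psi -24.9 gap 0.428 F [-0.7  0.   1.3] q6 -0.01 | shift [ 8.5  -4.67  0.05] turn [ 0.005  0.002 -0.365]
```

```bash
python3 -m crank '0.71 -0.39 0 0 0 0;0.71 -0.39 0 0 0 0;0.71 -0.39 0 0 0 0;0.71 -0.39 0 0 0 0;0.71 -0.39 0 0 0 0' >/dev/null
python3 -m crank '0.71 -0.39 0 0 0 0;0.71 -0.39 0 0 0 0;0.71 -0.39 0 0 0 0;0.71 -0.39 0 0 0 0;0.71 -0.39 0 0 0 0' >/dev/null
python3 -m crank '0.7 -0.39 0 0 0 0;0.7 -0.38 0 0 0 0;0 0 0 0 0 -0.073;0 0 0 0 0 -0.073;0 0 0 0 0 -0.073' >/dev/null
python3 -m crank '0 0 0 0 0 -0.073;0 0 0 0 0 -0.073;0 0 0 0 0 0;0 0 0 0 0 0;0 0 0 0 0 0' |egrep 'tcp|gap'
python3 - <<'E'
from lib import *
w=held(); plan(.5269,.2476,.0075,8)
g,im=trayfit(w); cv2.imwrite("pics/rect9.png",cv2.resize(im[::-1],None,fx=1.5,fy=1.5)[:,:,::-1])
E
```

```text
tcp_pos: [0.5243, 0.2486, 0.1133]
finger_gap: 0.432
held 8191 [[-26.0, -19.1, -59.0], [4.6, 0.6, -41.2], [24.9, 29.1, -35.5]]
rect tool -0.9 0.6 [52.4 58.8] 0.1
t 30.5 tcp [0.5243 0.2486 0.1133] psi 7.9 gap 0.426 F [ 1.   0.3 -1. ] q6 0.11 | shift [-0.03  0.06  2.64] turn [-0.     0.    -0.001]
```

```bash
python3 -m crank '-0.01 0.06 0.5 0 0 0;0 0 0.6 0 0 0;0 0 0.6 0 0 0;0 0 0.5 0 0 0;0 0 0.3 0 0 0' |egrep 'tcp|^force|gap'
python3 -m crank '0 0 0.1 0 0 0;0 0 0 0 0 0;0 0 0 0 0 0;0 0 0 0 0 0;0 0 0 0 0 0' |egrep 'tcp|^force|gap'
python3 - <<'E'
from lib import *
w=held(); plan(.5269,.2476,-.004,8)
g,im=trayfit(w); cv2.imwrite("pics/rect9.png",cv2.resize(im[::-1],None,fx=1.5,fy=1.5)[:,:,::-1])
E
```

```text
tcp_pos: [0.526, 0.2483, 0.0117]
force: [-0.3, 0.2, -0.6]
finger_gap: 0.43
tcp_pos: [0.5274, 0.2487, 0.0102]
force: [-0.2, 0.7, -0.8]
finger_gap: 0.429
held 8243 [[-26.0, -27.8, -59.0], [4.8, 0.8, -41.3], [24.8, 29.2, -35.5]]
rect tool -0.8 0.1 [59.9 52.4] -0.2
t 31.55 tcp [0.5273 0.2487 0.0101] psi 8.0 gap 0.432 F [ 0.   0.  -0.5] q6 0.11 | shift [-0.03 -0.01  0.35] turn [ 0.001 -0.    -0.   ]
```

View pics/rect9.png

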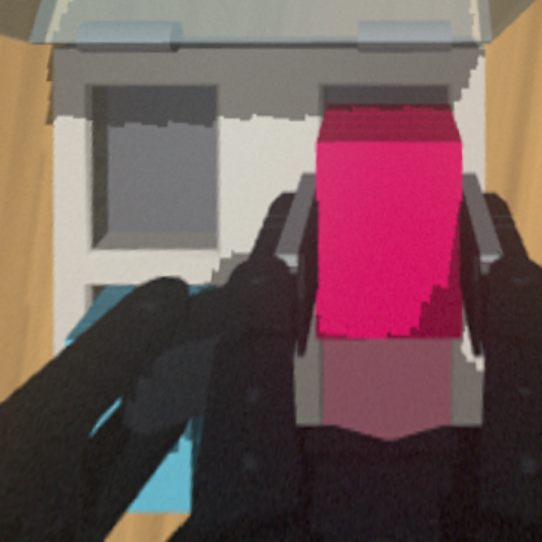

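The hot pink pad (318–462) is over pocket3 (322–450) and aligned. I'll lower it.

```bash
python3 -m crank '-0.01 -0.01 0.1 0 0 0;0 0 0.13 0 0 0;0 0 0.12 0 0 0;0 0 0 0 0 0;0 0 0 0 0 0' | egrep 'tcp|^force|gap'
python3 -m crank '0 0 0.05 0 0 0;0 0 0.04 0 0 0;0 0 0.02 0 0 0;0 0 0 0 0 0;0 0 0 0 0 0' | egrep 'tcp|^force|gap'
```

```text
tcp_pos: [0.5262, 0.248, -0.0051]
force: [0.6, -0.5, 0.4]
finger_gap: 0.434
tcp_pos: [0.5267, 0.2482, -0.0077]
force: [-1.8, 0.1, 8.7]
finger_gap: 0.43
```

```bash
python3 -m crank '0 0 0 0 0 0;0 0 0 0 0 0;0 0 0 0 0 0;0 0 -0.2 0 0 0;0 0 -0.4 0 0 0' 0.2 | egrep 'gap'
python3 -m crank '0 0 -0.7 0 0 0;0 0 -0.7 0 0 0;0 0 -0.7 0 0 0;0 0 -0.7 0 0 0;0 0 0 0 0 0' 1 | egrep 'tcp'
python3 - <<'E'
from lib import *
w=snapshot("wrist"); padcase(w,zr=(.026,.046),box=(.4,.58,.12,.29)); 
t=snapshot("top")
for o in pads(t): print("top",*o.values())
plan(.6488,-.2537,.1,10)
E
```

```text
finger_gap: 0.601
tcp_pos: [0.5294, 0.249, 0.1313]
pad case [38.2 33.9] ang-case 0.9 [313. 193.] [526.6 247.6] [38.1 53.7] 8.9 32.9 170 189 0.0
pad case [-37.3 -32.1] ang-case 0.9 [239. 254.] [461.  171.7] [40.1 53.9] 8.9 33.0 96 109 0.0
pad case [ 39.  -31.7] ang-case -0.7 [314. 257.] [536.5 182.7] [38.  54.2] 7.3 33.0 171 73 0.0
pad case [  1.6 -80.7] ang-case 1.5 [277. 303.] [506.3 129. ] [17.2 28.1] -80.5 42.8 10 171 0.0
top [357. 171.] [ 646.6 -143.8] [37.9 49.7] 1.2 28.8 169 187 0.08
top [401. 172.] [ 647.9 -252.8] [39.  52.5] 9.2 28.5 36 153 0.0
top [220. 212.] [534.5 182.8] [39. 53.] 8.2 33.2 169 56 0.0
top [309. 214.] [537.7 -30. ] [38.6 50.6] 10.3 28.7 96 90 0.21
top [192. 215.] [524.8 247.9] [39.3 54.3] 7.7 33.4 168 185 0.0
top [252. 225.] [506.3 106. ] [30.1 40.4] 8.1 31.5 11 177 0.0
top [223. 244.] [458.5 171.4] [38.3 53. ] 7.8 33.2 96 99 0.0
t 33.65 tcp [0.5267 0.2482 0.1278] psi 8.0 gap 1.0 F [ 1.5 -0.7 -0.5] q6 0.11 | shift [-12.85   1.28   0.69] turn [ 0.001 -0.    -0.023]
```

Three pads are seated at 33 mm. The yellow-green pad is next.

```bash
python3 -m crank '-0.86 0.09 0.05 0 0 0;-0.86 0.09 0.05 0 0 0;-0.86 0.09 0.05 0 0 0;-0.86 0.09 0.05 0 0 0;-0.86 0.09 0.05 0 0 0' >/dev/null
python3 -m crank '-0.86 0.09 0.05 0 0 0;-0.86 0.09 0.05 0 0 0;-0.86 0.09 0.05 0 0 0;-0.86 0.09 0.05 0 0 0;-0.86 0.09 0.05 0 0 0' >/dev/null
python3 -m crank '-0.86 0.09 0.05 0 0 0;-0.86 0.08 0.05 0 0 0;-0.86 0.08 0.05 0 0 0;-0.86 0.08 0.05 0 0 0;-0.81 0.05 0 0 0 -0.023' >/dev/null
python3 -m crank '0 0 0 0 0 0;0 0 0 0 0 0;0 0 0 0 0 0;0 0 0 0 0 0;0 0 0 0 0 0' |egrep tcp
python3 -c "
from lib import *
over(.6488,-.2537)"
```

```text
tcp_pos: [0.6482, -0.2524, 0.0988]
[318. 205.] [ 649.9 -255.1] [37.9 51.9] 10.1 27.9 34 210 0.0
t 35.7 tcp [ 0.6484 -0.2526  0.099 ] psi 10.1 gap 1.003 F [ 0.   0.8 -0.3] q6 -0.71 | shift [-0.07  0.03  2.86] turn [-0. -0.  0.]
```

```bash
python3 -m crank '-0.07 0.03 0.6 0 0 0;0 0 0.7 0 0 0;0 0 0.7 0 0 0;0 0 0.5 0 0 0;0 0 0.35 0 0 0' | egrep 'tcp|^force'
python3 -m crank '0 0 0 0 0 0;0 0 0 0 0 0;0 0 0 0 0 0;0 0 0 0 0 0;0 0 0 0 0 0' -1 60| egrep 'tcp|^force|gap'
python3 -m crank '0 0 -0.5 0 0 0;0 0 -0.7 0 0 0;0 0 -0.7 0 0 0;0 0 -0.7 0 0 0;0 0 -0.6 0 0 0' | egrep 'tcp|^force|gap'
python3 -m crank '0 0 0 0 0 0;0 0 0 0 0 0;0 0 0 0 0 0;0 0 0 0 0 0;0 0 0 0 0 0' |egrep 'tcp|gap'
python3 -c "
from lib import *
held(); plan(.4499,.2366,.115,8)"
```

```text
tcp_pos: [0.6493, -0.2553, -0.0168]
force: [1.0, 1.1, 0.1]
tcp_pos: [0.6514, -0.2571, -0.0132]
force: [0.5, -0.1, 5.0]
finger_gap: 0.426
tcp_pos: [0.6502, -0.2565, 0.1148]
force: [-0.7, -0.5, -0.6]
finger_gap: 0.428
tcp_pos: [0.6493, -0.256, 0.1114]
finger_gap: 0.428
held 8574 [[-24.5, -29.2, -59.0], [5.5, -0.0, -40.8], [27.0, 29.1, -35.4]]
rect tool 1.0 -0.1 [52.9 60. ] 0.8
t 37.75 tcp [ 0.6495 -0.2561  0.1116] psi 10.0 gap 0.429 F [ 0.4  0.3 -0.9] q6 -0.71 | shift [13.   -2.77 -0.06] turn [-0.001 -0.001  0.023]
```

```bash
python3 -m crank '0.81 -0.17 0 0 0 0;0.81 -0.17 0 0 0 0;0.81 -0.17 0 0 0 0;0.81 -0.17 0 0 0 0;0.81 -0.17 0 0 0 0' >/dev/null
python3 -m crank '0.81 -0.17 0 0 0 0;0.81 -0.17 0 0 0 0;0.81 -0.17 0 0 0 0;0.81 -0.17 0 0 0 0;0.81 -0.17 0 0 0 0' >/dev/null
python3 -m crank '0.81 -0.17 0 0 0 0;0.81 -0.18 0 0 0 0;0.81 -0.18 0 0 0 0;0.81 -0.18 0 0 0 0;0.81 -0.18 0 0 0 0' >/dev/null
python3 -m crank '0.82 -0.18 0 0 0 0;0 0 0 0 0 0.023;0 0 0 0 0 0;0 0 0 0 0 0;0 0 0 0 0 0' |egrep 'tcp|gap'
python3 -c "
from lib import *
held(); plan(.4499,.2366,.0075,8)"
```

```text
tcp_pos: [0.451, 0.2346, 0.1128]
finger_gap: 0.429
held 8566 [[-24.4, -29.1, -58.9], [5.4, 0.2, -41.2], [26.9, 29.0, -35.4]]
rect tool 0.7 0.0 [60.  53.2] -0.0
t 39.8 tcp [0.451  0.2345 0.1129] psi 7.9 gap 0.429 F [ 0.2 -0.3 -0.9] q6 0.12 | shift [ 0.05 -0.02  2.63] turn [ 0.     0.    -0.001]
```

```bash
python3 -m crank '0.02 -0.02 0.5 0 0 0;0 0 0.6 0 0 0;0 0 0.6 0 0 0;0 0 0.5 0 0 0;0 0 0.38 0 0 0' |egrep 'tcp|^force|gap'
python3 -m crank '0 0 0 0 0 0;0 0 0 0 0 0;0 0 0 0 0 0;0 0 0 0 0 0;0 0 0 0 0 0' |egrep 'tcp|^force|gap'
python3 - <<'E'
from lib import *
w=held(); plan(.4499,.2366,-.004,8)
g,im=trayfit(w); im=im[::-1]; h=cv2.cvtColor(im,cv2.COLOR_RGB2HSV)
# pocket1 columns: pocket back-edge strip and pad edges, in case mm (plane z=16)
for y in (60,58,56,54,50): 
    r=int((90-y)*2); print(y,["%d:%d"%(g[c],h[r,c,2]) for c in range(40,160,6)])
E
```

```text
tcp_pos: [0.4498, 0.2351, 0.0085]
force: [0.2, 0.6, -0.3]
finger_gap: 0.433
tcp_pos: [0.4502, 0.236, 0.0105]
force: [-0.4, 0.6, -0.7]
finger_gap: 0.429
held 8525 [[-24.6, -29.1, -59.0], [5.4, 0.2, -41.3], [26.8, 28.9, -35.6]]
rect tool 0.6 0.0 [60.  53.3] -0.4
t 40.85 tcp [0.4501 0.236  0.0104] psi 8.0 gap 0.431 F [-0.2  0.1 -0.3] q6 0.12 | shift [ 0.02 -0.    0.36] turn [ 0.001 -0.    -0.   ]
60 ['-70:126', '-67:127', '-64:124', '-61:95', '-58:77', '-55:79', '-52:78', '-49:77', '-46:75', '-43:76', '-40:72', '-37:75', '-34:78', '-31:76', '-28:76', '-25:73', '-22:71', '-19:78', '-16:114', '-13:114']
58 ['-70:124', '-67:125', '-64:123', '-61:94', '-58:80', '-55:78', '-52:78', '-49:75', '-46:77', '-43:78', '-40:75', '-37:77', '-34:77', '-31:77', '-28:76', '-25:76', '-22:77', '-19:85', '-16:117', '-13:116']
56 ['-70:124', '-67:124', '-64:121', '-61:94', '-58:77', '-55:76', '-52:77', '-49:78', '-46:78', '-43:79', '-40:81', '-37:78', '-34:80', '-31:77', '-28:77', '-25:80', '-22:78', '-19:85', '-16:116', '-13:117']
54 ['-70:124', '-67:124', '-64:125', '-61:95', '-58:88', '-55:76', '-52:125', '-49:123', '-46:90', '-43:88', '-40:85', '-37:95', '-34:125', '-31:126', '-28:86', '-25:84', '-22:83', '-19:114', '-16:116', '-13:116']
50 ['-70:205', '-67:206', '-64:207', '-61:130', '-58:132', '-55:133', '-52:134', '-49:132', '-46:132', '-43:134', '-40:131', '-37:130', '-34:129', '-31:133', '-28:133', '-25:132', '-22:133', '-19:132', '-16:201', '-13:202']
```

```bash
python3 -m crank '-0.01 0 0.1 0 0 0;0 0 0.13 0 0 0;0 0 0.12 0 0 0;0 0 0 0 0 0;0 0 0 0 0 0' | egrep 'tcp|^force|gap'
python3 -m crank '0 0 0.05 0 0 0;0 0 0.04 0 0 0;0 0 0.02 0 0 0;0 0 0 0 0 0;0 0 0 0 0 0' | egrep 'tcp|^force|gap'
```

```text
tcp_pos: [0.4494, 0.2354, -0.0047]
force: [0.6, -0.1, -0.7]
finger_gap: 0.432
tcp_pos: [0.4498, 0.2355, -0.0077]
force: [-1.1, -0.7, 7.6]
finger_gap: 0.431
```

```bash
python3 -m crank '0 0 0 0 0 0;0 0 0 0 0 0;0 0 0 0 0 0;0 0 -0.2 0 0 0;0 0 -0.4 0 0 0' 0.2 | egrep 'gap'
python3 -m crank '0 0 -0.7 0 0 0;0 0 -0.7 0 0 0;0 0 -0.7 0 0 0;0 0 -0.7 0 0 0;0 0 0 0 0 0' 1 | egrep 'tcp'
python3 - <<'E'
from lib import *
w=snapshot("wrist"); padcase(w,zr=(.026,.046),box=(.4,.58,.12,.29)); 
t=snapshot("top")
for o in pads(t): print("top",*o.values())
plan(.5385,-.032,.1,10.5)
E
```

```text
finger_gap: 0.601
tcp_pos: [0.4522, 0.2363, 0.1311]
pad case [-39.4  34.3] ang-case -0.2 [313. 190.] [449.7 237.2] [38.2 51.4] 7.8 32.9 35 194 0.0
pad case [37.8 33.8] ang-case 0.0 [398. 191.] [526.2 247.4] [39.5 52.2] 8.0 32.9 170 196 0.0
pad case [-38.2 -31.8] ang-case -0.3 [315. 256.] [460.1 171.9] [38.4 54.7] 7.7 33.0 96 112 0.0
pad case [ 38.  -31.6] ang-case -0.7 [391. 253.] [535.5 182.7] [40.3 54.8] 7.3 33.0 171 77 0.0
pad case [ -2.  -81.4] ang-case 2.7 [352. 302.] [502.9 127.8] [19.  27.9] -79.3 42.9 10 171 0.0
top [357. 171.] [ 646.3 -143.8] [37.7 50.3] 2.1 28.6 169 187 0.09
top [220. 212.] [534.4 182.7] [39.2 53.2] 7.6 33.1 169 56 0.0
top [309. 214.] [537.7 -30. ] [38.6 50.7] 10.3 28.5 96 97 0.09
top [192. 215.] [524.9 248. ] [39.  53.7] 7.1 33.4 168 185 0.0
top [252. 225.] [506.2 106.4] [30.1 39.5] 8.1 31.6 11 177 0.0
top [223. 244.] [459.3 171.4] [39.9 53.2] 7.8 33.3 96 99 0.0
top [194. 248.] [448.2 237.4] [38.3 54.3] 8.0 33.4 35 146 0.0
t 42.95 tcp [0.4498 0.2355 0.128 ] psi 8.0 gap 1.003 F [-1.4  0.2 -0.6] q6 0.12 | shift [-6.93  1.27  0.7 ] turn [ 0.001 -0.    -0.028]
```

All four good pads are seated at 33 mm and square within 1°. Now the crossed blue pad.

```bash
python3 -m crank '-0.77 0.14 0.07 0 0 0;-0.77 0.14 0.07 0 0 0;-0.77 0.14 0.07 0 0 0;-0.77 0.14 0.07 0 0 0;-0.77 0.14 0.08 0 0 0' >/dev/null
python3 -m crank '-0.77 0.14 0.08 0 0 0;-0.77 0.14 0.08 0 0 0;-0.77 0.14 0.08 0 0 0;-0.77 0.15 0.1 0 0 -0.028;0 0 0 0 0 0' >/dev/null
python3 -m crank '0 0 0 0 0 0;0 0 0 0 0 0;0 0 0 0 0 0;0 0 0 0 0 0;0 0 0 0 0 0' |egrep tcp
python3 - <<'E'
from lib import *
over(.5385,-.032)
# bin: rim and floor from top and side clouds
for n in("top0","side0"):
    s=dict(np.load(n+".npz")); P=cloud(s); h=cv2.cvtColor(s["image"],cv2.COLOR_RGB2HSV)
    k=(abs(P[...,2]-.06)<.006)&(abs(P[...,0]-.5)<.13)&(abs(P[...,1]+.35)<.14)&(h[...,1]<90); k=cv2.morphologyEx(k.astype(np.uint8),cv2.MORPH_CLOSE,np.ones((3,3)))
    q=P[k>0]; print(n,len(q),cv2.minAreaRect((q[:,:2]*1000).astype(np.float32)),np.percentile(q,[1,50,99],axis=0).round(3).tolist())
E
```

```text
tcp_pos: [0.5383, -0.0312, 0.0994]
[337. 246.] [563.1 -68.7] [38.7 53.5] 10.4 28.1 95 106 0.0
t 44.5 tcp [ 0.5384 -0.0314  0.0995] psi 10.5 gap 0.998 F [ 1.6  0.2 -0.5] q6 -0.45 | shift [-1.03  0.44  2.88] turn [0.    0.    0.002]
top0 540 ((530.5189208984375, -351.3008728027344), (182.3030242919922, 219.76480102539062), 82.04805755615234) [[0.414, -0.43, 0.054], [0.49, -0.351, 0.06], [0.593, -0.248, 0.064]]
side0 364 ((565.99462890625, 75.41860961914062), (1023.8093872070312, 178.0858154296875), 82.76619720458984) [[0.417, -0.432, 0.052], [0.492, -0.318, 0.059], [0.593, -0.248, 0.064]]
```

The crossed blue pad has been knocked aside to (0.563,−0.069). I'll follow it and look again.

```bash
python3 -m crank '-0.5 0.22 0 0 0 0;-0.53 0.22 0 0 0 0;0 0 0 0 0 0;0 0 0 0 0 0;0 0 0 0 0 0' |egrep tcp
python3 - <<'E'
from lib import *
w=over(.563,-.0687)
t=snapshot("top"); np.savez("top10.npz",**t)
for o in pads(t)[:3]: print("top",*o.values())
P=cloud(t); a=np.radians(-8)
q=P[(abs(P[...,0]-.5)<.13)&(abs(P[...,1]+.35)<.14)]; 
# bin floor: low-saturation dark area z<.012
h=cv2.cvtColor(t["image"],cv2.COLOR_RGB2HSV); k=((h[...,1]<70)&(P[...,2]<.012)&(P[...,2]>-.01)&(abs(P[...,0]-.5)<.13)&(abs(P[...,1]+.35)<.14)).astype(np.uint8)
n,L,st,ce=cv2.connectedComponentsWithStats(k); i=1+st[1:,4].argmax(); q=P[L==i]; print("binfloor",st[i],cv2.minAreaRect((q[:,:2]*1000).astype(np.float32)),np.median(q[:,2]))
E
```

```text
tcp_pos: [0.5621, -0.0683, 0.0991]
[318. 203.] [562.7 -69.5] [37.9 52.5] 11.8 28.1 95 105 0.0
t 45.05 tcp [ 0.5622 -0.0683  0.0992] psi 10.5 gap 0.998 F [-0.5  1.3 -0.2] q6 -0.5 | shift [-0.03  0.01  2.87] turn [-0.001 -0.001 -0.014]
top [220. 212.] [534.4 182.7] [39.3 53.2] 8.3 33.2 169 55 0.0
top [192. 215.] [524.8 247.8] [39.  54.2] 7.2 33.3 168 185 0.0
top [252. 225.] [506.3 105.6] [30.1 41.2] 8.2 31.6 13 178 0.0
binfloor [ 404  211   66   58 2960] ((486.733642578125, -346.9905700683594), (150.77182006835938, 121.58011627197266), 82.06399536132812) 0.0045185070260778115
```

```bash
python3 -m crank '-0.02 0.01 0.6 0 0 -0.014;0 0 0.7 0 0 0;0 0 0.7 0 0 0;0 0 0.5 0 0 0;0 0 0.35 0 0 0' | egrep 'tcp|^force'
python3 -m crank '0 0 0 0 0 0;0 0 0 0 0 0;0 0 0 0 0 0;0 0 0 0 0 0;0 0 0 0 0 0' -1 60| egrep 'tcp|^force|gap'
python3 -m crank '0 0 -0.5 0 0 0;0 0 -0.7 0 0 0;0 0 -0.7 0 0 0;0 0 -0.7 0 0 0;0 0 -0.6 0 0 0' | egrep 'tcp|^force|gap'
python3 -c "
from lib import *
w=held(); plan(.494,-.315,.115,-8); cv2.imwrite('pics/w11.png',w['image'][:,:,::-1])"
```

```text
tcp_pos: [0.5626, -0.0692, -0.0161]
force: [-1.0, 0.3, 0.4]
tcp_pos: [0.565, -0.0704, -0.0132]
force: [1.0, 0.5, 5.4]
finger_gap: 0.424
tcp_pos: [0.5638, -0.0701, 0.115]
force: [0.2, 0.1, -0.5]
finger_gap: 0.428
held 5934 [[-23.5, -28.9, -57.3], [4.8, -2.0, -37.7], [27.5, 28.8, -35.6]]
rect tool 1.7 -0.0 [59.9 52.2] -0.1
t 46.65 tcp [ 0.5663 -0.0707  0.1187] psi 11.8 gap 0.429 F [-0.1 -0.4  0.8] q6 -0.53 | shift [-5.61 -3.02  0.09] turn [0.005 0.002 0.22 ]
```

```bash
python3 -m crank '-0.7 -0.38 0 0 0 0;-0.7 -0.38 0 0 0 0;-0.7 -0.38 0 0 0 0;-0.7 -0.38 0 0 0 0;-0.7 -0.38 0 0 0 0' >/dev/null
python3 -m crank '-0.7 -0.38 0 0 0 0;-0.7 -0.37 0 0 0 0;-0.7 -0.37 0 0 0 0;0 0 0 0 0 0.073;0 0 0 0 0 0.073' >/dev/null
python3 -m crank '0 0 0 0 0 0.074;0 0 0 0 0 0;0 0 0 0 0 0;0 0 0 0 0 0;0 0 0 0 0 0' |egrep 'tcp|gap'
python3 - <<'E'
from lib import *
plan(.494,-.315,.01,-8)
w=snapshot("wrist"); P=cloud(w,True); k=(abs(P[...,2]-.06)<.004)&(abs(P[...,0]-.49)<.1)&(abs(P[...,1]+.35)<.12)
print(k.sum()); q=case_xy(P[k],np.array([.489,-.350]),-8)
print("rim in bin frame",np.percentile(q,[.5,5,50,95,99.5],axis=0).round(1).tolist())
k=(abs(P[...,2]-.004)<.003)&(abs(P[...,0]-.49)<.1)&(abs(P[...,1]+.35)<.12); q=case_xy(P[k],np.array([.489,-.350]),-8); q=q[(abs(q[:,0])<63)&(abs(q[:,1])<83)]; print("floor",len(q),np.percentile(q,[.5,99.5],axis=0).round(1).tolist())
E
```

```text
tcp_pos: [0.4912, -0.3138, 0.1133]
finger_gap: 0.426
t 48.15 tcp [ 0.4912 -0.3138  0.1133] psi -8.0 gap 0.426 F [ 0.6  0.4 -0.3] q6 -0.62 | shift [-0.02  0.07  2.58] turn [-0. -0.  0.]
3111
rim in bin frame [[-66.4, -76.4], [-65.3, -74.6], [-0.2, 58.8], [62.4, 92.1], [63.5, 92.7]]
floor 10876 [[-62.4, -35.1], [59.7, 80.2]]
```

```bash
python3 -m crank '0 0.03 0.5 0 0 0;0 0 0.6 0 0 0;0 0 0.6 0 0 0;0 0 0.6 0 0 0;0 0 0.38 0 0 0' | egrep 'tcp|^force|gap'
python3 -m crank '0 0 0 0 0 0;0 0 0 0 0 0;0 0 0 0 0 0;0 0 0 0 0 0;0 0 0 0 0 0' 0.25 | egrep 'tcp|^force|gap'
python3 -m crank '0 0 -0.6 0 0 0;0 0 -0.8 0 0 0;0 0 -0.8 0 0 0;0 0 -0.6 0 0 0;0 0 0 0 0 0'  | egrep 'tcp'
python3 - <<'E'
from lib import *
w=snapshot("wrist")
for o in pads(w,True,zr=(.024,.04),box=(.4,.6,-.45,-.25)): print(*o.values())
t=snapshot("top")
for o in pads(t): print("top",*o.values())
plan(.648,-.1452,.1,2)
E
```

```text
tcp_pos: [0.4918, -0.3135, 0.0045]
force: [-0.5, 0.6, -0.1]
finger_gap: 0.433
tcp_pos: [0.4928, -0.3146, 0.0071]
force: [-0.6, 1.0, -0.1]
finger_gap: 0.625
tcp_pos: [0.4945, -0.3161, 0.1224]
[311. 189.] [ 491.4 -310.5] [38.  51.6] -8.2 32.0 94 107 0.01
top [357. 171.] [ 647.6 -143.8] [35.3 50.3] 2.1 28.5 169 185 0.07
top [220. 212.] [535.3 182.8] [41.1 53.2] 7.6 33.3 169 56 0.0
top [192. 215.] [524.9 248. ] [39.1 54.1] 7.6 33.3 168 185 0.0
top [253. 225.] [506.9 101.9] [30.1 48.5] 8.2 31.9 13 177 0.0
top [424. 238.] [ 488.9 -308. ] [38.5 53.4] -8.5 32.2 96 99 0.04
top [223. 245.] [458.5 171.1] [38.3 53.7] 7.5 33.4 96 99 0.0
top [194. 248.] [448.2 237.6] [38.2 53.8] 8.1 33.5 35 146 0.0
t 49.8 tcp [ 0.4925 -0.3142  0.1189] psi -8.0 gap 0.626 F [-0.   0.7 -0.1] q6 -0.62 | shift [4.73 3.26 0.47] turn [ 0.001  0.001 -0.112]
```

The blue reject lies flat on the bin floor, with its top at 32 mm. Last is the crossed hot-pink pad.

```bash
python3 -m crank '0.67 0.46 0.06 0 0 0;0.67 0.46 0.06 0 0 0;0.67 0.46 0.06 0 0 0;0.68 0.47 0.07 0 0 0;0.68 0.47 0.07 0 0 0' 1 >/dev/null
python3 -m crank '0.68 0.47 0.07 0 0 0;0.68 0.47 0.08 0 0 0;0 0 0 0 0 -0.056;0 0 0 0 0 -0.056;0 0 0 0 0 0' >/dev/null
python3 -m crank '0 0 0 0 0 0;0 0 0 0 0 0;0 0 0 0 0 0;0 0 0 0 0 0;0 0 0 0 0 0' |egrep tcp
python3 -c "
from lib import *
over(.648,-.1452)"
```

```text
tcp_pos: [0.6479, -0.1452, 0.0994]
[319. 202.] [ 649.7 -145.9] [37.6 52.6] 2.8 28.0 170 189 0.0
t 51.35 tcp [ 0.6479 -0.1452  0.0994] psi 2.0 gap 1.0 F [ 0.1  0.3 -0.2] q6 -0.42 | shift [-0.02  0.04  2.87] turn [ 0.     0.    -0.009]
```

```bash
python3 -m crank '-0.01 0.04 0.6 0 0 -0.009;0 0 0.7 0 0 0;0 0 0.7 0 0 0;0 0 0.5 0 0 0;0 0 0.35 0 0 0' | egrep 'tcp|^force'
python3 -m crank '0 0 0 0 0 0;0 0 0 0 0 0;0 0 0 0 0 0;0 0 0 0 0 0;0 0 0 0 0 0' -1 60| egrep 'tcp|^force|gap'
python3 -m crank '0 0 -0.5 0 0 0;0 0 -0.7 0 0 0;0 0 -0.7 0 0 0;0 0 -0.7 0 0 0;0 0 -0.6 0 0 0' | egrep 'tcp|^force|gap'
python3 -c "
from lib import *
w=held(); plan(.4825,-.379,.115,-8)"
```

```text
tcp_pos: [0.6487, -0.1451, -0.0164]
force: [-0.6, -0.2, -0.0]
tcp_pos: [0.651, -0.1459, -0.0129]
force: [-0.3, -0.1, 5.3]
finger_gap: 0.432
tcp_pos: [0.6497, -0.1454, 0.1152]
force: [0.6, 0.5, -0.6]
finger_gap: 0.43
held 8404 [[-24.5, -28.9, -59.3], [4.8, -1.6, -36.8], [26.2, 28.9, -35.2]]
rect tool 0.7 0.1 [60.  52.6] -1.1
t 52.9 tcp [ 0.6523 -0.1464  0.1196] psi 2.9 gap 0.432 F [ 1.5 -1.   1.3] q6 -0.44 | shift [-5.6  -4.53  0.1 ] turn [0.005 0.002 0.121]
```

```bash
python3 -m crank '-0.7 -0.56 0 0 0 0;-0.7 -0.56 0 0 0 0;-0.7 -0.56 0 0 0 0;-0.7 -0.57 0 0 0 0;-0.7 -0.57 0 0 0 0' >/dev/null
python3 -m crank '-0.7 -0.57 0 0 0 0;-0.7 -0.57 0 0 0 0;-0.7 -0.57 0 0 0 0;0 0 0 0 0 0.06;0 0 0 0 0 0.06' >/dev/null
python3 -m crank '0 0 0 0 0 0;0 0 0 0 0 0;0 0 0 0 0 0;0 0 0 0 0 0;0 0 0 0 0 0' |egrep 'tcp|gap'
python3 -c "
from lib import *
held(); plan(.4825,-.379,.006,-8)"
```

```text
tcp_pos: [0.4798, -0.3778, 0.1133]
finger_gap: 0.435
held 8351 [[-25.3, -29.2, -59.0], [5.2, 0.7, -41.0], [25.6, 29.2, -35.5]]
rect tool -0.2 0.0 [60.  52.5] -0.4
t 54.45 tcp [ 0.4798 -0.3779  0.1133] psi -7.9 gap 0.432 F [ 0.4 -0.8 -1.1] q6 -0.71 | shift [-0.02  0.07  2.68] turn [0.    0.    0.001]
```

```bash
python3 -m crank '-0.02 0.06 0.5 0 0 0;0 0 0.6 0 0 0;0 0 0.6 0 0 0;0 0 0.6 0 0 0;0 0 0.38 0 0 0' | egrep 'tcp|^force|gap'
python3 -m crank '0 0 0 0 0 0;0 0 0 0 0 0;0 0 0 0 0 0;0 0 0 0 0 0;0 0 0 0 0 0' 0.25 | egrep 'tcp|^force|gap'
python3 -m crank '0 0 -0.6 0 0 0;0 0 -0.8 0 0 0;0 0 -0.8 0 0 0;0 0 -0.8 0 0 0;0 0 -0.8 0 0 0'  | egrep 'tcp'
python3 -m crank '0 0 -0.5 0 0 0;0.5 0 0 0 0 0;0.7 0 0 0 0 0;0.5 0 0 0 0 0;0 0 0 0 0 0'  | egrep 'tcp'
python3 - <<'E'
from lib import *
t=snapshot("top")
for o in pads(t,zr=(.022,.042)): print("top",*o.values())
s=snapshot("side"); s0=dict(np.load("side0.npz"))
for o in pads(s,zr=(.022,.042)): print("side",*o.values())
P=cloud(s); k=(P[...,1]>.28)&(P[...,1]<.42)&(abs(P[...,0]-.48)<.09); print("lid zmax",P[k][:,2].max().round(3))
# undisturbed things: image difference outside the arm/pads
for n,A in(("top",t),("side",s)):
    B=dict(np.load(n+"0.npz")); d=np.abs(A["depth"]-B["depth"])>.012
    nc,L,st,ce=cv2.connectedComponentsWithStats(cv2.morphologyEx(d.astype(np.uint8),cv2.MORPH_OPEN,np.ones((3,3))))
    print(n,[(st[i].tolist()) for i in range(1,nc) if st[i,4]>30])
E
```

```text
tcp_pos: [0.4814, -0.3785, 0.0044]
force: [-0.1, -0.2, -0.3]
finger_gap: 0.426
tcp_pos: [0.4824, -0.3797, 0.0072]
force: [-0.3, -0.1, -0.7]
finger_gap: 0.629
tcp_pos: [0.4818, -0.3791, 0.16]
tcp_pos: [0.4905, -0.3073, 0.177]
top [388. 134.] [ 743.9 -217.5] [26.1 49.8] -58.0 36.9 8 135 0.57
top [220. 212.] [534.5 182.5] [39.  53.5] 8.2 33.5 169 56 0.0
top [192. 215.] [525.  247.9] [38.8 54.3] 7.6 33.4 168 185 0.0
top [254. 225.] [509.8 102.2] [36.2 48.5] 8.1 32.4 13 177 0.0
top [424. 238.] [ 488.9 -307.5] [38.6 54. ] -8.0 32.3 96 100 0.06
top [223. 244.] [458.5 171.4] [38.1 53.3] 7.5 33.4 96 99 0.0
top [194. 248.] [448.3 237.5] [38.  53.9] 8.0 33.5 35 146 0.0
side [381. 139.] [ 488.7 -325.4] [38.3 57.8] -8.7 33.1 96 114 0.03
side [272. 155.] [ 791.3 -216. ] [ 30.7 123.6] -89.2 33.1 1 100 0.31
side [369. 259.] [509.7 102.4] [32.4 55.4] 5.6 32.8 14 233 0.0
side [394. 293.] [461.1 174.1] [40.1 57.6] 7.4 33.7 95 113 0.0
side [354. 295.] [536.9 185.6] [38.8 57.7] 7.7 34.0 172 77 0.0
side [400. 326.] [451.1 240.2] [40.  56.8] 8.1 33.8 35 206 0.0
side [357. 327.] [527.2 251.2] [38.8 57.1] 8.4 33.8 168 221 0.0
lid zmax 0.162
top [[303, 159, 24, 21, 338], [347, 164, 21, 16, 335], [390, 164, 23, 18, 342], [177, 169, 422, 231, 39503], [111, 197, 130, 75, 6733], [341, 200, 24, 23, 343], [299, 205, 22, 19, 338], [412, 229, 24, 18, 359], [299, 247, 24, 22, 344]]
side [[361, 0, 59, 87, 2795], [546, 0, 94, 265, 20751], [374, 122, 17, 23, 300], [314, 145, 15, 18, 241], [309, 171, 16, 20, 294], [344, 175, 23, 21, 334], [299, 199, 24, 23, 383], [349, 206, 19, 21, 357], [391, 206, 25, 23, 407], [336, 271, 88, 79, 3990], [341, 349, 109, 27, 2383]]
```

Nothing else has moved. The pink reject is hidden by the arm, so I'll move clear and confirm it.

```bash
python3 -m crank '0.6 0 0 0 0 0;0.7 0 0 0 0 0;0.7 0 0 0 0 0;0.7 0 0 0 0 0;0.7 0 0 0 0 0'  >/dev/null
python3 -m crank '0.7 0 0 0 0 0;0.5 0 0 0 0 0;0 0 0 0 0 0;0 0 0 0 0 0;0 0 0 0 0 0'  | egrep 'tcp'
python3 - <<'E'
from lib import *
t=snapshot("top")
for o in pads(t,zr=(.022,.042)): print("top",*o.values())
for o in pads(snapshot("wrist"),True,zr=(.022,.042)): print("wrist",*o.values())
S=telemetry.sense(); print(S["t"],np.round(S["force"],1))
E
```

```text
tcp_pos: [0.5172, -0.131, 0.178]
top [388. 134.] [ 744.3 -217.7] [26.1 49.8] -58.0 35.6 90 131 0.62
top [220. 212.] [534.3 182.6] [39.3 53.4] 8.4 33.4 169 56 0.0
top [192. 215.] [525.8 248.4] [40.7 53.7] 8.2 33.6 168 185 0.0
top [254. 224.] [509.5 105.7] [36.4 55.3] 8.1 32.3 13 177 0.0
top [223. 244.] [458.5 171.4] [38.3 52.8] 7.8 33.6 96 99 0.0
top [194. 248.] [448.2 237.4] [38.2 54.3] 8.1 33.3 35 146 0.0
wrist [514. 225.] [ 786.2 -219. ] [ 37.7 125.1] -78.9 33.3 13 137 0.0
wrist [316. 315.] [ 491.1 -309.3] [38.8 55.2] -7.9 32.2 95 101 0.29
57.65 [-0.2  0.4 -0.1]
```

```bash
python3 -m crank '0.8 0 0 0 0 0;0.8 0 0 0 0 0;0.8 0 0 0 0 0;0.8 0 0 0 0 0;0.8 0 0 0 0 0'  >/dev/null
python3 -m crank '0.6 0 0 0 0 0;0 0 0 0 0 0;0 0 0 0 0 0;0 0 0 0 0 0;0 0 0 0 0 0'  | egrep 'tcp'
python3 - <<'E'
from lib import *
for n in("top","side"):
    for o in pads(snapshot(n),zr=(.022,.042),box=(.4,.6,-.45,-.24)): print(n,*o.values())
    for o in pads(snapshot(n),zr=(.022,.042),box=(.55,.8,-.45,.0)): print(n,*o.values())
E
```

```text
tcp_pos: [0.5424, 0.0512, 0.1781]
top [424. 238.] [ 488.8 -307.8] [38.5 53.6] -7.7 32.3 96 92 0.17
top [451. 243.] [ 478.8 -373. ] [38.6 55.2] -7.6 32.5 169 182 0.05
top [456. 187.] [ 617.6 -394.3] [31.  75.9] -65.9 31.4 103 102 0.01
side [330. 122.] [ 642.6 -389.9] [38.3 67.3] 73.9 31.8 103 115 0.0
side [279. 156.] [ 765.7 -216.5] [30.6 71.3] -88.8 32.9 14 83 0.48
```

Both rejects lie flat in the bin, all four good pads are seated, the lid is open and nothing else was touched. Handing in.

```bash
python3 -c "
from station import manip
print(manip.sign_off())"
```

```text
the job is handed in; nothing more can be done
None
```

The lid is open, all four unmarked pads are seated flat and square in the pockets, both crossed pads are in the bin, nothing else was moved, and the job is handed in.

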